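# Put the meter away in the bench drawer

## Robot

A 7-joint arm with a two-finger parallel gripper is mounted at the origin on the work surface. World frame = base frame: x ahead of the robot, y to its left, z up, the work surface at z = 0. Lengths are in mm, angles in rad, forces in N, time in s.
With the tool pointing down it reaches from about 400 to 925 mm from the base axis. Payload 5.6 kg.
Tool frame: the origin (TCP) lies at the very end of the fingers, on their centre line; the grasp point (between the pads) lies 19 mm behind it; z points along the fingers, x is the direction in which the jaws open and shut, and the axes are right-handed (so a half turn about z gives the same grasp; the last joint's range is limited). The gripper opens to 85 mm and grips with 20 to 120 N. Pads are 22 mm wide; open, the fingers measure 114 mm over their backs; the gripper's body (76 mm by 85 mm) begins 54 mm behind the grasp point. The pads swing forward as they close: fully open they stand 13 mm farther back than shut.
Start: joints at [-1.353, 0.468, -0.012, 1.603, 0.006, 1.071, -0.056], TCP at [167.646, 628.015, 231.29] pointing down, gripper open.
Joint ranges: [-2.53, 2.53], [-0.31, 2.02], [-1.57, 1.55], [0.28, 2.44], [-1.29, 4.43], [0.15, 1.84], [-2.92, 2.92]. Speed limits (rad/s): [2.57, 2.57, 3.14, 3.14, 3.14, 3.14, 3.14].

## Interface

Orientations are given as a rotation vector (axis times angle).
In Python, from plant import bot, get_image, spotter gives the robot as it stands.
- The arm moves only by the tool play_rows, never from a script. Its arguments are lists of equal length, an entry for each row: "xyz": the shift along the tool's x, y, z scaled (see below), a list of three; "delta_rot": the turn, a rotation vector about the tool's x, y, z scaled (see below), a list of three; "jaw": the closure, from 0 (fully open) to 1 (shut). A call has 1 to 20 rows; each row shifts and turns the commanded pose from where the row before left it, along the tool's axes as they then stand; what a row does not reach is not made up. The controller multiplies each number of a shift by 0.25 m and each number of a turn by 2 pi rad. A row lasts 1/10 s, in which the tool goes at most 50 mm and 8.59 degrees, less where a joint would pass 70% of its speed; a pose out of reach is approached as far as the arm can. A call with a number of a shift or a turn outside -1 to 1 is refused whole. A call with a gripper value outside its range is refused whole. The fingers move at their own pace and stop on an object; "grip_force" is the grip in N (left out, the last holds). Time passes only in rows, so rows that do not move let the fingers close. It gives the time, the measured TCP pose, the force and the opening at its end, in the units of the state.
- bot.read_state(): the state, without advancing time (a new reading comes with each control period).
- get_image(name): name is "side" or "top"; returns a dict with "img" (400x640x3 uint8, red, green, blue), "fx", "fy", "cx", "cy" (pixels), "xyz" and "rotation" of the camera in the world. Camera axes: x right, y down, z forward; pixel columns grow to the right and rows downward; lengths in mm; the calibration is good to about 2 mm. A picture is of the moment at which its call begins. There is no depth.
- bot.job_done(): hands the job in, once; it reports no verdict.
Trained networks look in a picture, given as the dict that the camera call returned (one of the last four; its "shot" number tells which), for a name from the list of things; names that differ only in an ending like _2 or _b are one class to them, and where a whole thing is asked for, a point or a joint stands for the part that bears it (a point fixed in the world has none). Each returns a list of dicts, best first, with "confidence" (0 to 1); they miss things now and then, are a little off and sometimes report something else, mostly with a low value. They report only what shows in the picture. A call takes as long as a camera call. They do not tell look-alikes from the thing itself.
- spotter.recognise(picture, label): "bbox" ([left, top, right, bottom] in pixels, round what is visible of it).
The state is a dict: "clock": time; "qpos": joint angles; "qd": joint speeds; "tau": joint torques, N m; "tool_pos": TCP position; "tool_rot": TCP orientation; "wrist_force": force on the tool from outside, world axes, zero at the start; "torque": the same for the moment, N m; "grip_width": finger opening in mm.
Only numpy, scipy, OpenCV 4.12 (cv2) and the standard library are available. Lean on these libraries where they do the work, as an engineer would, in place of code of your own. Each camera call takes 0.05 s, during which the arm holds its last target.

## Task

Put the hand-held meter away for the evening: take it off its sloping stand, lay it gently, flat and face up, in the empty compartment of the open drawer without dropping it, and then push the drawer fully shut. Leave the soldering station, the drink can and the solder reel where they stand.

Things in the scene. Friction and masses are not known exactly. Their poses are not given: they have to be found in the camera images.
- meter_center (a point): Hand-held meter: black block 124 mm long (x), 56 wide (y), 34 thick (z), rounded edges, about 0.2 kg, with a display and a row of sockets on its grey face and a round dial (28 mm across) 5 mm proud of the face. Origin at the block's centre; +x towards the display end, +z straight out of the face. It begins leaning on the stand, face up, its length tilted 35 degrees.
- stand: Fixed steel stand, left or right of the drawer unit. Origin on the table under its 150 x 100 x 10 mm base. Its support plate, 120 mm long and 44 wide (narrower than the meter), slopes up 35 degrees towards +x; the slope's middle is 55 mm above the table. At the low end a lip rises 12 mm off the slope; sides and upper end are open. Lift the meter off square to the slope.
- unit: Fixed grey bench-top drawer unit, 250 mm wide (y), 275 deep (x), 130 high. Origin on the table at the middle of the carcass's front edge, where its 10 mm top panel starts; +x points to its back, the drawer pulls out to -x. The gap between the upper drawer's floor and the top panel is 50 mm. The lower drawer is shut and does not open; the upper one is the open drawer.
- drawer (a joint): How far the upper drawer is pulled out, m: 0 is fully shut, 0.205 fully out; begins open by 0.175 to 0.195. It slides with 1 to 2 N of friction and stays where it is left. It counts as shut below 0.006.
- bay (a point): Point on the floor of the drawer's empty compartment, midway across it and 90 mm behind the front panel's inner face; moves with the drawer, axes as the unit's. Compartment 250 mm long (x), 136 wide (y), 44 deep; at the start the front 175 to 195 mm are uncovered, the rest is under the unit's top. At its -y side a 6 mm divider, then a 70 mm wide compartment full of small boxes.
- front (a point): Middle of the outer face of the open drawer's pull: a solid lip 80 mm wide, 8 high, standing 12 mm out from the front panel, 10 mm below its top edge. Panel 246 mm wide, 65 high, 14 thick, 13 mm higher than the drawer's side walls. Push here along the unit's +x to shut it. Moves with the drawer, axes as the unit's.
- station: Soldering station (leave it alone): loose grey box 120 x 100 x 81 mm, 1.6 kg, with a small display and a knob on its black front. Origin at the centre of its underside.
- can: Plain aluminium drink can (leave it alone), 66 mm across, 115 mm high, upright. Origin at the centre of its underside.
- reel: Solder reel (leave it alone) standing on its flange, 68 mm across, 50 mm high. Origin at the centre of its underside.
Things that resemble listed ones, but are neither listed nor needed, are in the scene too. What is meant by the part that bears meter_center is not blue or purple, and is the larger of those in its own colour.

How it is judged (in metres and radians):
On the way:
1. the meter lies flat, face up and released in the empty compartment while the drawer is still open (x of meter_center in the frame of bay between -0.09 and 0.16 m and y of meter_center in the frame of bay between -0.068 and 0.068 m and z of meter_center in the frame of bay between 0.01 and 0.024 m and angle between meter_center's own z axis and vertical below 0.15 rad and contact force between the fingers and meter below 0.1 N and value of joint drawer above 0.05 m), for 0.2 s.
At the end, for the whole second after the job is handed in: The drawer is shut (less than 6 mm open) and the meter lies at rest and released on the floor of the formerly empty compartment, face up and within 0.15 rad of level, its centre 10 to 24 mm above that floor (x of meter_center in the frame of bay between -0.09 and 0.16 m and y of meter_center in the frame of bay between -0.068 and 0.068 m and z of meter_center in the frame of bay between 0.01 and 0.024 m and angle between meter_center's own z axis and vertical below 0.15 rad and contact force between the fingers and meter below 0.1 N and value of joint drawer below 0.006 m and linear speed of meter below 0.02 m/s); the robot touches nothing.
It fails at once if the meter is dropped (it moves faster than 0.5 m/s while not held) (linear speed of meter above 0.5 m/s and contact force between the fingers and meter below 0.1 N).
It fails at once if the soldering station is moved more than 30 mm (distance of station from where it was at the start of the episode above 0.03 m).
It fails at once if the drink can is moved more than 30 mm (distance of can from where it was at the start of the episode above 0.03 m).
It fails at once if the solder reel is moved more than 30 mm (distance of reel from where it was at the start of the episode above 0.03 m).
It also fails if it takes over 64 s, if anything falls off the work surface, if the arm or the gripper's body presses on something with over 40 N, if the wrist force passes 120 N, or if a joint passes its speed limit or range.

## Working session

There is one attempt and no reset: what is moved stays moved. The work goes in short steps, Python scripts to look and compute and a tool call to move; the robot and the scene stay as the last step left them, time stands still between calls to the robot, and variables do not carry over. Pictures are saved under pics/ and viewed, and the job is handed in when it is done.

Besides the shell and the picture viewer there is one more tool, called after "Emit:" as a command line: name --argument value ..., lists and objects as JSON in quotes. play_rows: Moves the arm, as the interface text tells. Its arguments: {"type":"object","properties":{"xyz":{"type":"array"},"delta_rot":{"type":"array"},"jaw":{"type":"array"},"grip_force":{"type":"number"}},"required":["xyz","delta_rot","jaw"]}

```bash
mkdir -p pics; ls; cat > h.py <<'E'
import numpy as np,cv2
from plant import bot,get_image,spotter
from scipy.spatial.transform import Rotation as R
E
python3 - <<'E'
from h import *
import pickle
print(bot.read_state())
for n in("side","top"):
    p=get_image(n); pickle.dump(p,open(f'{n}0.pkl','wb'))
    cv2.imwrite(f'pics/{n}0.png',p['img'][:,:,::-1])
    print(n,{k:v for k,v in p.items() if k!='img'})
    for l in("meter_center","stand","unit","drawer","front","station","can","reel","bay"):
        try: print(l,[(np.round(d['bbox']).tolist(),round(d['confidence'],2)) for d in spotter.recognise(p,l)])
        except Exception as e: print(l,e)
E
```

```text
pics
{'clock': 0.0, 'qpos': array([-1.35299728,  0.46839064, -0.01158566,  1.60363795,  0.005979  ,
        1.07137869, -0.05631881]), 'qd': array([ 1.02855861e-03,  5.66774966e-04, -8.55360327e-04,  3.43403191e-04,
       -3.22704724e-04, -4.10978107e-05, -5.44195345e-04]), 'tau': array([ 3.22800952e-04, -5.32395530e+01,  2.13540142e-02, -2.51301491e+01,
        1.13422167e-02,  8.00127222e-03, -1.93480645e-06]), 'tool_pos': array([167.5308666 , 627.4602997 , 230.32363342]), 'tool_rot': array([ 2.49060939e+00,  1.91287776e+00, -2.10372251e-03]), 'wrist_force': array([-0.56604856,  0.43764786, -0.07277479]), 'torque': array([-0.0085521 , -0.04046688, -0.00751356]), 'grip_width': 85.58687175533703}
side {'fx': 395.62953479990625, 'fy': 395.62953479990625, 'cx': 319.6236746969272, 'cy': 198.9815056045224, 'xyz': array([ 503.76726768, -929.04525367,  676.0702751 ]), 'rotation': array([-2.17177911,  0.03251244, -0.04316387]), 'shot': 1}
meter_center [([278.0, 329.0, 336.0, 400.0], 0.77), ([259.0, 257.0, 311.0, 307.0], 0.62), ([194.0, 271.0, 224.0, 308.0], 0.57), ([284.0, 236.0, 317.0, 26
[... 472 characters left out ...]
25.8717409284953, 'cy': 197.90038446223232, 'xyz': array([ 275.74268733,  -82.93624076, 1272.81956819]), 'rotation': array([-2.18636974,  1.99373332, -0.23672694]), 'shot': 2}
meter_center [([356.0, 216.0, 381.0, 249.0], 0.87), ([398.0, 300.0, 431.0, 325.0], 0.85), ([422.0, 221.0, 444.0, 267.0], 0.67), ([462.0, 218.0, 511.0, 257.0], 0.62)]
stand [([405.0, 218.0, 449.0, 273.0], 0.96)]
unit []
drawer [([241.0, 142.0, 344.0, 235.0], 0.82)]
front [([242.0, 144.0, 341.0, 233.0], 0.62)]
station [([145.0, 197.0, 193.0, 246.0], 0.61)]
can [([188.0, 136.0, 220.0, 166.0], 0.79), ([402.0, 161.0, 428.0, 192.0], 0.53)]
reel [([401.0, 165.0, 428.0, 192.0], 0.88)]
bay [([240.0, 141.0, 344.0, 234.0], 0.78)]
```

View pics/side0.png

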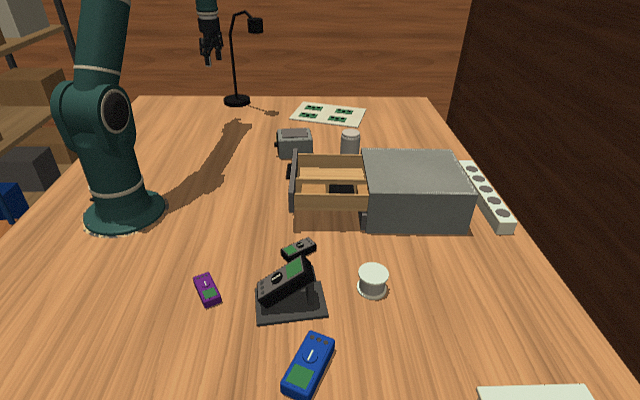

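View pics/top0.png

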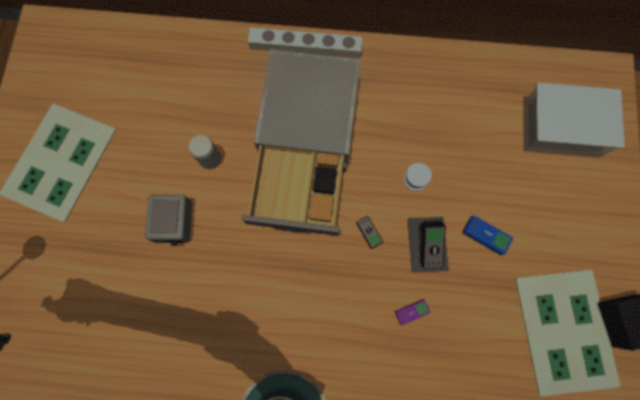

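```bash
python3 - <<'E'
from h import *
a=cv2.imread('pics/side0.png')[220:400,180:400]; b=cv2.imread('pics/top0.png')[200:335,345:525]
cv2.imwrite('pics/c1.png',cv2.resize(a,None,fx=3.3,fy=3.3,interpolation=cv2.INTER_CUBIC))
cv2.imwrite('pics/c2.png',cv2.resize(b,None,fx=4.4,fy=4.4,interpolation=cv2.INTER_CUBIC))
E
```

```text
(no output)
```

View pics/c1.png

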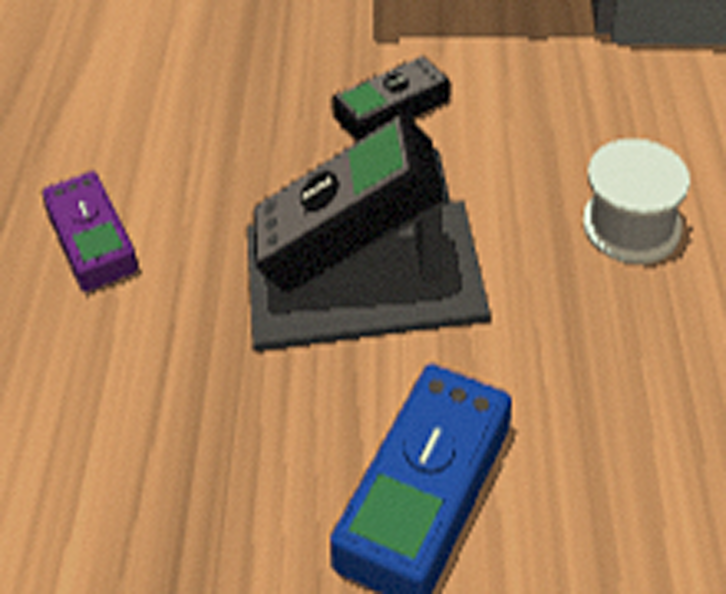

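View pics/c2.png

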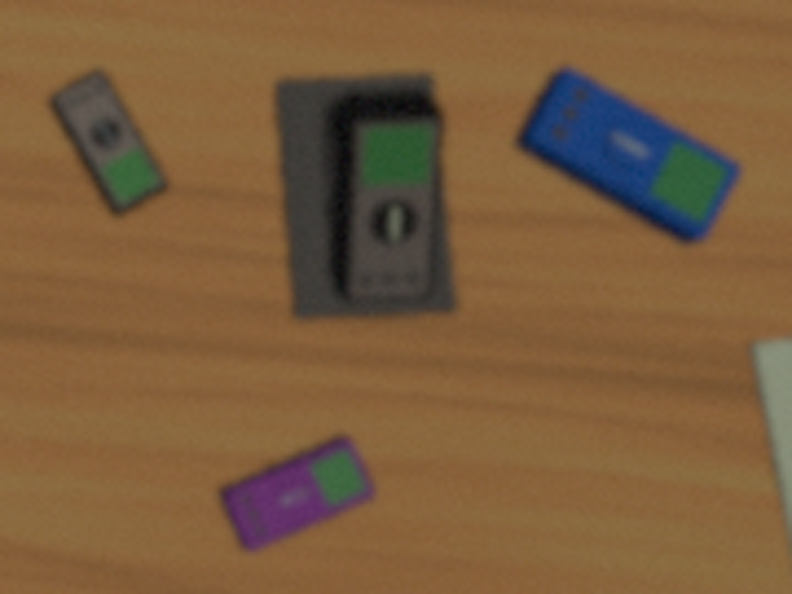

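Candidates (top picture): large black meter on the stand at (433,244), small black one at (369,232), blue (487,236) and purple (412,312). The one on the stand fits: it isn't blue or purple, and it's the larger of the two black ones. The crop confirms this. The drawer is at (295,185), with its empty bay on the left (+y) side. Next I'll fit the poses.

```bash
cat >> h.py <<'E'
import pickle
from scipy.optimize import least_squares
def proj(p,X):
    Rc=R.from_rotvec(p['rotation']).as_matrix()
    c=(np.atleast_2d(X)-p['xyz'])@Rc
    return np.c_[p['fx']*c[:,0]/c[:,2]+p['cx'],p['fy']*c[:,1]/c[:,2]+p['cy']]
def ray_z(p,uv,z):
    uv=np.atleast_2d(uv).astype(float)
    d=np.c_[(uv[:,0]-p['cx'])/p['fx'],(uv[:,1]-p['cy'])/p['fy'],np.ones(len(uv))]@R.from_rotvec(p['rotation']).as_matrix().T
    return p['xyz']+d*((z-p['xyz'][2])/d[:,2])[:,None]
def box(cx,h): # corners
    return np.array([[cx[0]+a*h[0],cx[1]+b*h[1],cx[2]+c*h[2]] for a in(-1,1) for b in(-1,1) for c in(-1,1)])
EDG=[(i,j) for i in range(8) for j in range(8) if i<j and bin(i^j).count('1')==1]
def draw(img,uv,col,s,off):
    uv=(uv-off)*s+s/2-.5
    for i,j in EDG: cv2.line(img,tuple(int(round(v)) for v in uv[i]),tuple(int(round(v)) for v in uv[j]),col,1,cv2.LINE_AA)
def load(n): return pickle.load(open(n+'.pkl','rb'))
E
python3 - <<'E'
from h import *
S,T=load('side0'),load('top0')
tc=(np.array([[277,80],[432,77],[455,308],[293,316]])+.5)/4.4-.5+[345,200]
sc=(np.array([[255,349],[491,320],[464,203]])+.5)/3.3-.5+[180,220]
print(ray_z(T,tc,10).round(),ray_z(S,sc,10).round(),sep='\n')
# stand corners order: T: (+x,+y),(+x,-y),(-x,-y),(-x,+y); S: (-x,-y),(+x,-y),(+x,+y)
c=np.array([[75,50,10],[75,-50,10],[-75,-50,10],[-75,50,10]])
W=lambda p,X:np.c_[R.from_euler('z',p[2]).apply(X)+[p[0],p[1],0]]
f=lambda p:np.r_[(proj(T,W(p,c))-tc).ravel(),(proj(S,W(p,c[[2,1,0]]))-sc).ravel()]
r=least_squares(f,[450,-350,0]);print(r.x,f(r.x).round(1))
p=r.x
sl=np.deg2rad(-35)
def meter(off): 
    Rm=R.from_euler('z',p[2])*R.from_euler('y',sl)
    ctr=W(p,np.array([[0,0,55.]]))[0]+Rm.apply([off,0,17])
    return Rm,ctr
Rm,ct=meter(2);print(ct)
for n,pp,s,o,sz in(('side',S,6,(245,225),(90,110)),('top',T,8,(400,210),(55,70))):
    im=cv2.imread(f'pics/{n}0.png')[o[1]:o[1]+sz[1],o[0]:o[0]+sz[0]];im=cv2.resize(im,None,fx=s,fy=s,interpolation=cv2.INTER_CUBIC)
    draw(im,proj(pp,Rm.apply(box((0,0,0),(62,28,17)))+ct),(0,255,255),s,np.array(o))
    draw(im,proj(pp,W(p,box((0,0,5),(75,50,5)))),(255,255,0),s,np.array(o))
    cv2.imwrite(f'pics/ov_{n}.png',im)
E
```

```text
[[ 542. -287.   10.]
 [ 553. -385.   10.]
 [ 409. -403.   10.]
 [ 395. -305.   10.]]
[[ 410. -409.   10.]
 [ 556. -391.   10.]
 [ 543. -291.   10.]]
[ 4.75704629e+02 -3.47210331e+02  1.25540441e-01] [ 0.4 -0.7  1.1 -1.2  1.   0.7  0.9  0.2 -1.1 -1.2  0.1 -1.3  0.3 -0.8]
[ 467.65597795 -348.22610413   70.07273763]
```

View pics/ov_side.png

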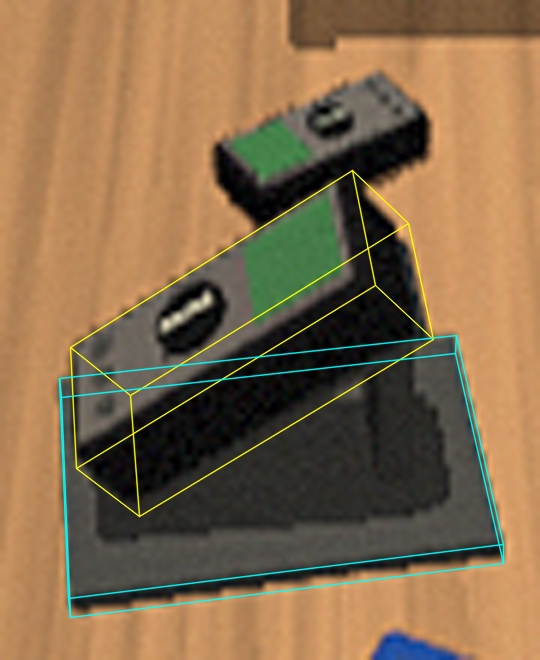

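View pics/ov_top.png

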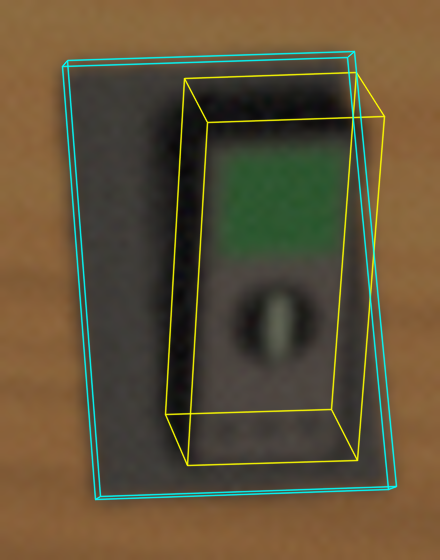

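```bash
python3 - <<'E'
from h import *
S,T=load('side0'),load('top0')
p=[475.7,-347.2,.1255]
# refine: dial centre, display quad centre, meter in slope plane
dT=(np.array([[277,325],[281,203]])+.5)/8-.5+[400,210]
dS=(np.array([[190,317],[295,252]])+.5)/6-.5+[245,225]
def f(q):
    Rm=R.from_euler('z',q[3])*R.from_euler('y',np.deg2rad(-35))
    ct=np.array([p[0],p[1],55])+(R.from_euler('z',p[2])*R.from_euler('y',np.deg2rad(-35))).apply([0,q[0],17])
    X=ct+Rm.apply([[q[1],0,22],[q[2],0,17.5]])
    return np.r_[(proj(T,X)-dT).ravel(),(proj(S,X)-dS).ravel()]
r=least_squares(f,[0,0,30,.12]);print(r.x,f(r.x).round(1))
# unit/drawer
o=(225,110);im=cv2.imread('pics/top0.png')[110:245,225:375];cv2.imwrite('pics/d1.png',cv2.resize(im,None,fx=5,fy=5,interpolation=cv2.INTER_CUBIC)[:600])
im=cv2.imread('pics/side0.png')[120:250,270:490];cv2.imwrite('pics/d2.png',cv2.resize(im,None,fx=3.6,fy=3.6,interpolation=cv2.INTER_CUBIC))
E
```

```text
[ 3.41994083 -5.90481727 36.51500635  0.18699468] [ 0.2 -0.2 -0.7 -0.5 -0.3 -0.2 -0.   0.7]
```

View pics/d1.png

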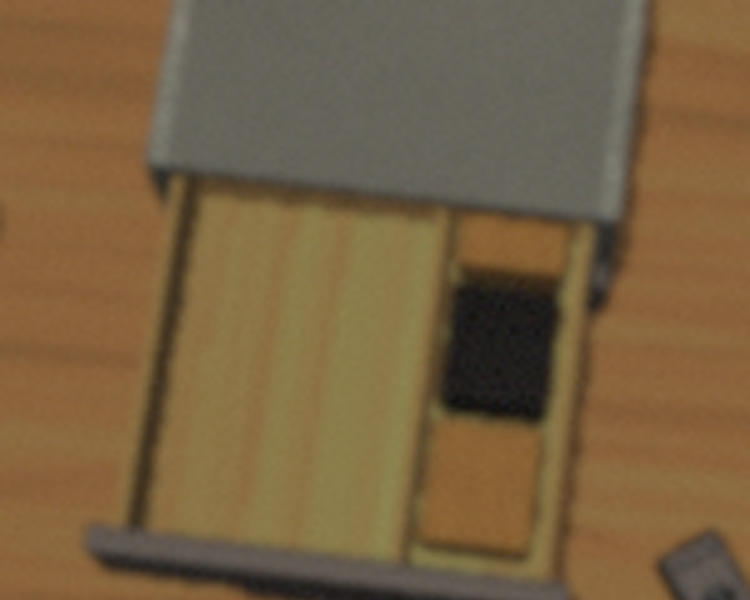

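View pics/d2.png

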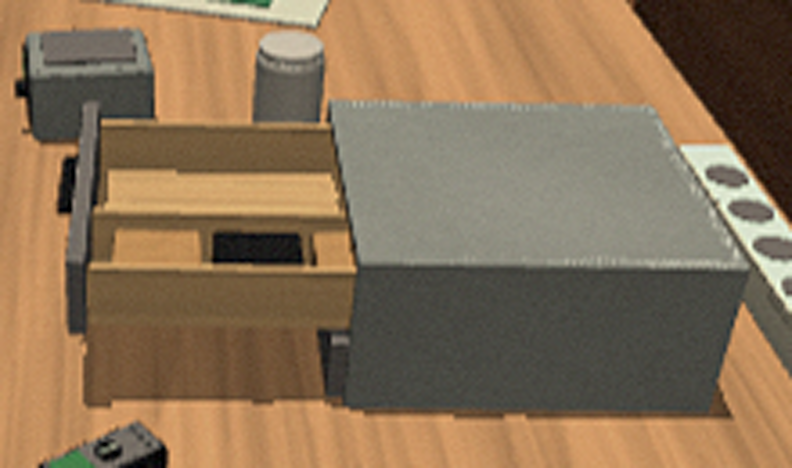

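```bash
python3 - <<'E'
from h import *
S,T=load('side0'),load('top0')
tp=lambda a:(np.array(a)+.5)/5-.5+[225,110]
sp=lambda a:(np.array(a)+.5)/3.6-.5+[270,120]
tc=tp([[150,166],[618,220]]); sc=sp([[331,102],[354,267],[748,267],[650,107],[348,407],[718,412]])
cT=np.array([[0,125,130],[0,-125,130]]);cS=np.array([[0,125,130],[0,-125,130],[275,-125,130],[275,125,130],[0,-125,0],[275,-125,0.]])
W=lambda p,X:R.from_euler('z',p[2]).apply(X)+[p[0],p[1],0]
f=lambda p:np.r_[(proj(T,W(p,cT))-tc).ravel(),(proj(S,W(p,cS))-sc).ravel()]
r=least_squares(f,[600,0,0],loss='soft_l1');p=r.x;print(p,f(p).round(1))
inv=lambda X:R.from_euler('z',-p[2]).apply(X-[p[0],p[1],0])
# front panel top corners z=127
print('panel top T',inv(ray_z(T,tp([[92,530],[570,585],[135,528],[555,578]]),127)).round(1))
print('panel top S +y outer/inner top, -y',inv(ray_z(S,sp([[84,103],[99,103],[68,262],[88,262]]),127)).round(1))
print('walls/divider top z114',inv(ray_z(T,tp([[145,450],[420,450],[170,250],[440,250],[585,350],[575,450]]),114)).round(1))
print('floor left edge z70',inv(ray_z(T,tp([[155,450],[190,250],[405,550]]),70)).round(1))
E
```

```text
[ 6.76113406e+02  1.65834127e+01 -3.20435532e-02] [-0.4 -0.4  1.1  0.1 -1.2 -0.7  1.6 -0.9  1.1  0.4  0.4 -0.9 -1.1  0.5
 -2.4  0.1]
panel top T [[-195.5  122.4  127. ]
 [-193.6 -120.1  127. ]
 [-191.8  101.1  127. ]
 [-191.  -112.2  127. ]]
panel top S +y outer/inner top, -y [[-203.6  118.7  127. ]
 [-191.1  119.1  127. ]
 [-203.2 -122.2  127. ]
 [-189.3 -121.9  127. ]]
walls/divider top z114 [[-148.5  105.   114. ]
 [-131.   -35.3  114. ]
 [ -40.3  109.2  114. ]
 [ -22.7  -31.5  114. ]
 [ -67.4 -113.4  114. ]
 [-121.1 -114.4  114. ]]
floor left edge z70 [[-138.4  107.9   70. ]
 [ -25.4  106.8   70. ]
 [-175.6  -31.7   70. ]]
```

```bash
python3 - <<'E'
from h import *
T=load('top0');S=load('side0')
def go(n,P,o,sz,s):
    im=P['img'][o[1]:o[1]+sz[1],o[0]:o[0]+sz[0],::-1].astype(float)
    im=np.clip((im-15)*2.2,0,255).astype(np.uint8)
    im=cv2.resize(im,None,fx=s,fy=s,interpolation=cv2.INTER_CUBIC); im2=im.copy()
    Rm=R.from_euler('z',.1255)*R.from_euler('y',np.deg2rad(-35)); ct=np.array([475.7,-347.2,55])+Rm.apply([2,1.5,17])
    draw(im2,proj(P,Rm.apply(box((0,0,0),(62,28,17)))+ct),(0,255,255),s,np.array(o))
    cv2.imwrite(f'pics/{n}.png',np.hstack([im,im2]))
go('e1',T,(408,215),(40,58),10);go('e2',S,(250,248),(70,65),5)
E
```

```text
(no output)
```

View pics/e1.png

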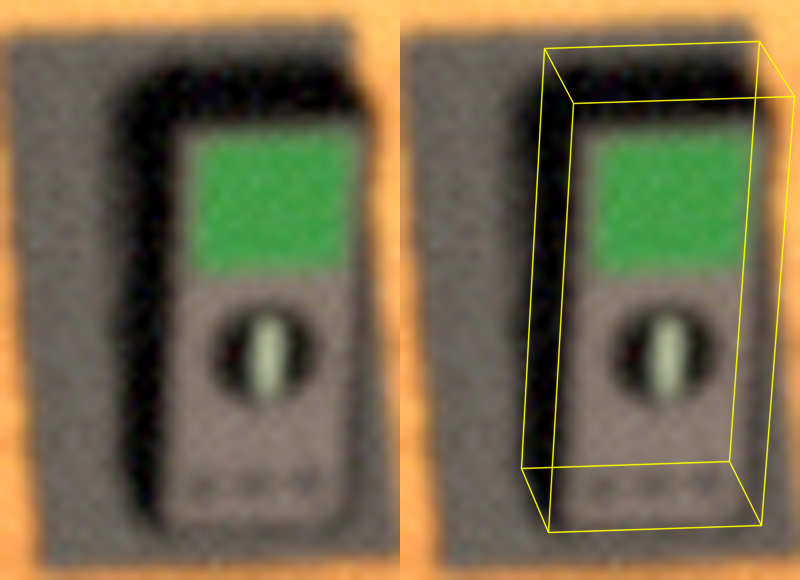

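View pics/e2.png

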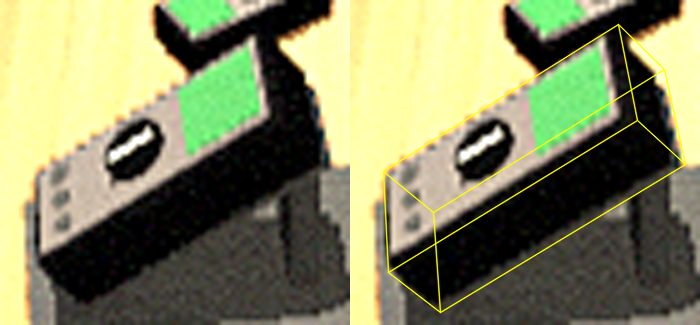

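```bash
cat >> h.py <<'E'
def cur():
    s=bot.read_state(); return np.array(s['tool_pos']),R.from_rotvec(s['tool_rot'])
def down(yaw,flip=1): # tool z down, tool x = flip*unit/meter y dir
    return tool(R.from_euler('z',yaw),flip)
def tool(Rm,flip): # tool z=-Rm z, x=flip*Rm y
    M=Rm.as_matrix(); x=flip*M[:,1]; z=-M[:,2]; return R.from_matrix(np.c_[x,np.cross(z,x),z])
def plan(p0,r0,p1,r1,n,mid=False):
    """interpolate, print rows in scaled units; returns end pose from rounded"""
    rv=(r0.inv()*r1).as_rotvec(); out=[]
    p,r=p0.copy(),r0
    for k in range(1,n+1):
        pt=p0+(p1-p0)*k/n; rt=r0*R.from_rotvec(rv*k/n)
        d=np.round(r.inv().apply(pt-p)/250,3); w=np.round((r.inv()*rt).as_rotvec()/2/np.pi,4)
        p=p+r.apply(d*250); r=r*R.from_rotvec(w*2*np.pi); out.append((d.tolist(),w.tolist()))
        if np.linalg.norm(d)>.2 or np.linalg.norm(w)*360>8.55: print('LIMIT')
    print('xyz',[o[0] for o in out]);print('rot',[o[1] for o in out]);return p,r
E
python3 - <<'E'
from h import *
p,r=cur();print(r.as_matrix().round(3))
Rm=R.from_euler('z',.15)*R.from_euler('y',np.deg2rad(-35))
for f in(1,-1):
    t=tool(Rm,f);print(f,(r.inv()*t).as_rotvec().round(3)); print((r.inv()*down(.15,f)).as_rotvec().round(3))
E
```

```text
[[ 0.258  0.966  0.   ]
 [ 0.966 -0.258  0.   ]
 [ 0.     0.    -1.   ]]
1 [-0.602  0.125 -0.398]
[ 0.    -0.    -0.411]
-1 [0.172 0.825 2.618]
[-0.    -0.     2.731]
```

```bash
python3 - <<'E'
from h import *
p,r=cur()
A=np.array([500,200,270.])
p,r=plan(p,r,A,down(.15,-1),20)
Rm=R.from_euler('z',.15)*R.from_euler('y',np.deg2rad(-35))
C=np.array([465.6,-345.4,68.9])
pre=C+Rm.apply([0,0,-15+110])
p,r=plan(p,r,pre,tool(Rm,-1),16);print(p,pre)
E
```

```text
xyz [[-0.066, 0.086, -0.008], [-0.053, 0.095, -0.007], [-0.04, 0.1, -0.008], [-0.025, 0.106, -0.008], [-0.012, 0.107, -0.008], [0.004, 0.109, -0.007], [0.018, 0.107, -0.008], [0.033, 0.103, -0.008], [0.046, 0.098, -0.008], [0.06, 0.09, -0.007], [0.071, 0.082, -0.008], [0.081, 0.072, -0.008], [0.091, 0.059, -0.008], [0.098, 0.047, -0.007], [0.103, 0.033, -0.008], [0.107, 0.019, -0.008], [0.108, 0.003, -0.008], [0.108, -0.01, -0.007], [0.105, -0.026, -0.008], [0.101, -0.039, -0.008]]
rot [[-0.0, -0.0, 0.0217], [-0.0, -0.0, 0.0218], [-0.0, -0.0, 0.0217], [-0.0, -0.0, 0.0217], [-0.0, -0.0, 0.0218], [-0.0, -0.0, 0.0217], [-0.0, -0.0, 0.0217], [-0.0, -0.0, 0.0217], [-0.0, -0.0, 0.0218], [-0.0, -0.0, 0.0217], [-0.0, -0.0, 0.0217], [-0.0, -0.0, 0.0218], [-0.0, -0.0, 0.0217], [-0.0, -0.0, 0.0217], [-0.0, -0.0, 0.0218], [-0.0, -0.0, 0.0217], [-0.0, -0.0, 0.0217], [-0.0, -0.0, 0.0217], [-0.0, -0.0, 0.0218], [-0.0, -0.0, 0.0217]]
xyz [[0.134, 0.042, 0.031], [0.133, 0.044, 0.029], [0.134, 0.045, 0.027], [0.133, 0.046, 0.026], [0.134, 0.046, 0.024], [0.133, 0.048, 0.022], [0.134, 0.048, 0.021], [0.133, 0.049, 0.018], [0.134, 0.05, 0.017], [0.133, 0.051, 0.015], [0.134, 0.05, 0.013], [0.133, 0.052, 0.01], [0.134, 0.051, 0.009], [0.133, 0.053, 0.007], [0.134, 0.052, 0.005], [0.134, 0.052, 0.003]]
rot [[0.0061, 0.0, 0.0], [0.0061, 0.0, 0.0], [0.006, 0.0, 0.0], [0.0061, 0.0, 0.0], [0.0061, 0.0, 0.0], [0.0061, 0.0, 0.0], [0.006, 0.0, 0.0], [0.0061, 0.0, 0.0], [0.0061, 0.0, 0.0], [0.0061, 0.0, 0.0], [0.006, 0.0, 0.0], [0.0061, 0.0, 0.0], [0.0061, 0.0, 0.0], [0.0061, 0.0, 0.0], [0.006, 0.0, 0.0], [0.0061, 0.0, 0.0]]
[ 411.7966046  -353.64986269  146.7278991 ] [ 411.72209983 -353.54284819  146.71944421]
```

Emit:
play_rows --xyz '[[-0.066, 0.086, -0.008], [-0.053, 0.095, -0.008], [-0.04, 0.1, -0.008], [-0.025, 0.106, -0.008], [-0.012, 0.107, -0.008], [0.004, 0.109, -0.008], [0.018, 0.107, -0.008], [0.033, 0.103, -0.008], [0.046, 0.098, -0.008], [0.06, 0.09, -0.008], [0.071, 0.082, -0.008], [0.081, 0.072, -0.008], [0.091, 0.059, -0.008], [0.098, 0.047, -0.008], [0.103, 0.033, -0.008], [0.107, 0.019, -0.008], [0.108, 0.003, -0.008], [0.108, -0.01, -0.008], [0.105, -0.026, -0.008], [0.101, -0.039, -0.008]]' --delta_rot '[[0, 0, 0.0217], [0, 0, 0.0217], [0, 0, 0.0217], [0, 0, 0.0217], [0, 0, 0.0217], [0, 0, 0.0217], [0, 0, 0.0217], [0, 0, 0.0217], [0, 0, 0.0217], [0, 0, 0.0217], [0, 0, 0.0217], [0, 0, 0.0217], [0, 0, 0.0217], [0, 0, 0.0217], [0, 0, 0.0217], [0, 0, 0.0217], [0, 0, 0.0217], [0, 0, 0.0217], [0, 0, 0.0217], [0, 0, 0.0217]]' --jaw '[0, 0, 0, 0, 0, 0, 0, 0, 0, 0, 0, 0, 0, 0, 0, 0, 0, 0, 0, 0]' --grip_force 50

```text
clock: 3.0
tool_pos: [501.3, 199.8, 271.6]
tool_rot: [-2.38, 2.05, 0.0]
wrist_force: [0.3, -0.4, -0.2]
grip_width: 85.1
```

Emit:
play_rows --xyz '[[0.134, 0.042, 0.031], [0.133, 0.044, 0.029], [0.134, 0.045, 0.027], [0.133, 0.046, 0.026], [0.134, 0.046, 0.024], [0.133, 0.048, 0.022], [0.134, 0.048, 0.021], [0.133, 0.049, 0.018], [0.134, 0.05, 0.017], [0.133, 0.051, 0.015], [0.134, 0.05, 0.013], [0.133, 0.052, 0.01], [0.134, 0.051, 0.009], [0.133, 0.053, 0.007], [0.134, 0.052, 0.005], [0.134, 0.052, 0.003], [0, 0, 0], [0, 0, 0]]' --delta_rot '[[0.0061, 0, 0], [0.0061, 0, 0], [0.0061, 0, 0], [0.0061, 0, 0], [0.0061, 0, 0], [0.0061, 0, 0], [0.0061, 0, 0], [0.0061, 0, 0], [0.0061, 0, 0], [0.0061, 0, 0], [0.0061, 0, 0], [0.0061, 0, 0], [0.0061, 0, 0], [0.0061, 0, 0], [0.0061, 0, 0], [0.0061, 0, 0], [0, 0, 0], [0, 0, 0]]' --jaw '[0, 0, 0, 0, 0, 0, 0, 0, 0, 0, 0, 0, 0, 0, 0, 0, 0, 0]'

```text
clock: 4.8
tool_pos: [417.4, -318.2, 155.1]
tool_rot: [-2.018, 1.736, -0.496]
wrist_force: [0.7, -0.4, 0.0]
grip_width: 85.2
```

```bash
python3 - <<'E'
from h import *
s=bot.read_state();print(s['clock'],s['qpos'].round(2))
p,r=cur();print(p,r.as_matrix().round(3))
Rm=R.from_euler('z',.15)*R.from_euler('y',np.deg2rad(-35))
C=np.array([465.6,-345.4,68.9])
print('in meter frame',Rm.inv().apply(p-C))
a=[]
for n in('side','top'):
    P=get_image(n);pickle.dump(P,open(n+'1.pkl','wb'))
    o,sz=((220,200),(140,130)) if n=='side' else ((370,190),(110,130))
    im=P['img'][o[1]:o[1]+sz[1],o[0]:o[0]+sz[0],::-1]
    a.append(cv2.resize(im,(int(sz[0]*3.1),403),interpolation=cv2.INTER_CUBIC))
cv2.imwrite('pics/f1.png',np.hstack(a))
E
```

```text
4.8 [ 0.16  0.38  0.84  2.26 -1.29  0.82  0.54]
[ 417.38791428 -318.19132486  155.09753616] [[ 0.152 -0.834  0.53 ]
 [-0.988 -0.123  0.089]
 [-0.009 -0.537 -0.843]]
in meter frame [13.72199453 34.1078751  95.61951775]
```

View pics/f1.png

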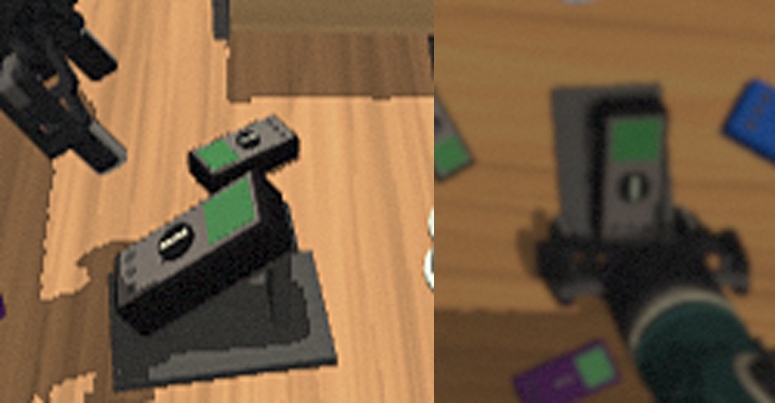

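J5 ran onto its limit (-1.29), so the tool couldn't follow the tilt. I'll identify the arm kinematics from the readings so I can pick a path that avoids this.

```bash
python3 - <<'E'
from h import *
import itertools
s=bot.read_state()
D=[([-1.35299728,0.46839064,-0.01158566,1.60363795,0.005979,1.07137869,-0.05631881],[167.5308666,627.4602997,230.32363342],[2.49060939,1.91287776,-2.10372251e-03]),
   (s['qpos'].tolist(),s['tool_pos'].tolist(),s['tool_rot'].tolist())]
pickle.dump(D,open('kin.pkl','wb'))
Rz=lambda a:R.from_euler('z',a);Ry=lambda a:R.from_euler('y',a)
def fk(q,k,sg):
    d1,L1,L2,L3,a1,a2,b,o7,o1=k
    r=Rz(sg[0]*q[0]+o1);p=np.array([0,0,d1])
    r=r*Ry(q[1])*Rz(sg[1]*q[2]);p=p+r.apply([a1,0,L1])
    r=r*Ry(q[3])*Rz(sg[2]*q[4]);p=p+r.apply([a2,0,L2])
    r=r*Ry(q[5])
    p=p+r.apply([b,0,L3]); r=r*Rz(sg[3]*q[6]+o7); return p,r
for sg in itertools.product((1,-1),repeat=4):
  best=None
  for o7 in(0,1.57,3.14,-1.57):
    def f(k):
        e=[]
        for q,p,rv in D:
            a,b=fk(q,k,sg); e+=list((a-p)/10)+list((b.inv()*R.from_rotvec(rv)).as_rotvec()*30)
        return np.r_[e,(np.array(k[4:7]))*.001]
    r=least_squares(f,[340,400,400,250,0,0,0,o7,0])
    if best is None or r.cost<best.cost:best=r
  print(sg,round(best.cost,3),best.x.round(3))
E
```

```text
(1, 1, 1, 1) 197.206 [ 3.293207e+03 -1.070553e+03 -3.499030e+02  3.832621e+03 -4.498170e+02
 -1.542781e+03  1.916610e+02 -2.740000e-01 -4.390000e-01]
(1, 1, 1, -1) 131.633 [ 2.091031e+03 -2.960380e+02 -1.038736e+03  4.238223e+03 -4.975690e+02
 -2.185860e+03  2.020940e+02  2.270000e-01 -4.170000e-01]
(1, 1, -1, 1) 2533.637 [ 2.694918e+03 -3.199890e+03 -3.117317e+03  6.893970e+02  1.578518e+03
 -3.403870e+02 -1.960704e+03  1.376000e+00 -5.600000e-01]
(1, 1, -1, -1) 1516.588 [ 3.569069e+03 -3.947519e+03 -3.846720e+03  7.786620e+02  1.650860e+03
  1.537480e+02 -3.115899e+03 -1.183000e+00 -6.250000e-01]
(1, -1, 1, 1) 2021.65 [ 4.704382e+03 -4.883512e+03 -4.099099e+03  1.144437e+03  1.961736e+03
  5.647400e+01 -3.438684e+03 -6.950000e-01 -3.100000e-01]
(1, -1, 1, -1) 1303.265 [ 4.373989e+03 -4.607970e+03 -3.837731e+03  1.118464e+03  1.950358e+03
 -1.466550e+02 -2.994946e+03 -3.130000e-01 -3.360000e-01]
(1, -1, -1, 1) 762.484 [ 1.0638759e+04 -5.9003510e+03  3.1210240e+03  2.2274160e+03
  5.6050000e+01  1.5859920e+03  4.9740000e+00  1.0640000e+00
 -4.0100000e-01]
(1, -1, -1, -1) 2069.347 [ 1
[... 639 characters left out ...]
91e+03  1.730281e+03 -4.124290e+02 -2.544960e+02
 -9.499630e+02  2.415934e+03  3.497000e+00 -1.800000e-01]
(-1, -1, 1, 1) 1351.279 [-1.028275e+03  1.337582e+03  9.688950e+02  8.643700e+01  1.831320e+02
 -7.948570e+02  1.351050e+03 -2.492000e+00  2.900000e-02]
(-1, -1, 1, -1) 2180.251 [-4.22103e+02  8.11968e+02  3.50084e+02  1.06584e+02  1.97307e+02
 -3.31880e+02  3.59537e+02 -2.14800e+00 -2.60000e-02]
(-1, -1, -1, 1) 316.567 [ 1.510993e+03 -2.407830e+02  1.182578e+03 -1.003590e+02  3.772300e+01
  6.622340e+02 -5.042000e+00 -3.694000e+00 -7.400000e-02]
(-1, -1, -1, -1) 0.335 [ 1.54059e+02  6.28348e+02  3.43459e+02  4.35595e+02 -6.19000e-01
 -1.32161e+02 -2.42600e+00 -3.18500e+00 -4.80000e-02]
```

Emit:
play_rows --xyz '[[0, 0, -0.15], [0, 0, -0.15], [0, 0, -0.15]]' --delta_rot '[[-0.015, 0, 0], [-0.015, 0, 0], [-0.015, 0, 0]]' --jaw '[0, 0, 0]'

```text
clock: 5.2
tool_pos: [378.4, -318.9, 236.5]
tool_rot: [-2.18, 1.847, -0.297]
wrist_force: [0.5, 1.1, 0.9]
grip_width: 85.5
```

```bash
cat >>h.py <<'E'
def log():
    s=bot.read_state();D=pickle.load(open('kin.pkl','rb'));D.append((s['qpos'].tolist(),s['tool_pos'].tolist(),s['tool_rot'].tolist()));pickle.dump(D,open('kin.pkl','wb'));print(s['clock'],s['qpos'].round(2),s['tool_pos'].round(0))
E
python3 -c "
from h import *
log()"
```

```text
5.2 [-0.15  0.17  1.08  2.15 -0.62  0.86 -0.09] [ 378. -319.  236.]
```

Emit:
play_rows --xyz '[[0, 0, -0.1], [0, 0, -0.1], [0, 0, 0]]' --delta_rot '[[-0.015, 0, 0.02], [-0.015, 0, 0.02], [-0.01, 0, 0.02]]' --jaw '[0, 0, 0]'

```text
clock: 5.5
tool_pos: [369.3, -321.5, 278.9]
tool_rot: [-1.949, 2.277, -0.04]
wrist_force: [0.2, -0.2, -0.9]
grip_width: 85.2
```

```bash

python3 -c "
from h import *
log()"
```

```text
5.5 [-0.32  0.2   1.21  2.01 -0.38  1.06 -0.65] [ 369. -321.  279.]
```

Emit:
play_rows --xyz '[[0.1, -0.1, 0], [0.1, -0.1, 0], [0.1, -0.1, 0]]' --delta_rot '[[0, 0, 0.02], [0, 0, 0.02], [0, 0, 0.02]]' --jaw '[0, 0, 0]'

```text
clock: 5.8
tool_pos: [421.9, -412.5, 274.9]
tool_rot: [-1.491, 2.6, 0.006]
wrist_force: [0.2, 0.1, 0.4]
grip_width: 84.9
```

```bash

python3 -c "
from h import *
log()"
cat > fit.py <<'E'
from h import *
Rz=lambda a:R.from_euler('z',-a);Ry=lambda a:R.from_euler('y',a)
def fk(q,k):
    d1,L1,L2,L3,a1,a2,b,y0,y1,y2,y3=k
    r=Rz(q[0]);p=np.array([0,0,d1]);P=[]
    r=r*Ry(q[1]);p=p+r.apply([0,y0,0]);r=r*Rz(q[2]);p=p+r.apply([a1,y1,L1]);P.append(p)
    r=r*Ry(q[3])*Rz(q[4]);p=p+r.apply([a2,y2,L2]);P.append(p)
    r=r*Ry(q[5]);p=p+r.apply([b,y3,L3]); r=r*Rz(q[6]+np.pi); return p,r
if __name__=='__main__':
    D=pickle.load(open('kin.pkl','rb'))
    def f(k):
        e=[]
        for q,p,rv in D:
            a,b=fk(q,k); e+=list((a-p))+list((b.inv()*R.from_rotvec(rv)).as_rotvec()*100)
        return np.r_[e,k[4:]*.01,(k[:4]-[300,400,400,300])*.002]
    r=least_squares(f,[300,400,400,300]+[0]*7);print(r.cost,r.x.round(1));print(f(r.x)[:6*len(D)].reshape(-1,6).round(1))
    pickle.dump(r.x,open('k.pkl','wb'))
E
python3 fit.py
```

```text
5.8 [-0.04  0.51  1.15  1.78 -0.65  1.22 -0.79] [ 422. -413.  275.]
0.08265459167294383 [ 3.060e+02  5.206e+02  4.725e+02  3.132e+02  0.000e+00 -0.000e+00
 -0.000e+00 -2.890e+01 -4.200e+00 -2.000e-01 -2.000e-01]
[[-0.  0. -0. -0. -0. -0.]
 [ 0.  0.  0. -0.  0. -0.]
 [ 0. -0.  0. -0.  0. -0.]
 [-0. -0.  0. -0.  0.  0.]
 [-0.  0. -0.  0.  0. -0.]]
```

```bash
cat > ik.py <<'E'
from fit import *
k=pickle.load(open('k.pkl','rb'))
lo=np.array([-2.53,-.31,-1.57,.28,-1.29,.15,-2.92]);hi=np.array([2.53,2.02,1.55,2.44,4.43,1.84,2.92])
def err(q,p,r):
    a,b=fk(q,k);return np.r_[(a-p)/300,(b.inv()*r).as_rotvec()]
def sols(p,r,n=150,seed=0,m=.05):
    g=np.random.default_rng(seed);out=[]
    for i in range(n):
        q0=g.uniform(lo+m,hi-m)
        s=least_squares(lambda q:err(q,p,r),q0,bounds=(lo+m,hi-m),xtol=1e-10)
        if s.cost<1e-8: out.append(s.x)
    return np.array(out)
def jac(q):
    e=1e-6;p0,r0=fk(q,k);J=np.zeros((6,7))
    for i in range(7):
        d=q.copy();d[i]+=e;p,r=fk(d,k);J[:3,i]=(p-p0)/e/1000;J[3:,i]=(r*r0.inv()).as_rotvec()/e
    return J
E
cat > t.py <<'E'
from ik import *
Rm=R.from_euler('z',.15)*R.from_euler('y',np.deg2rad(-35));C=np.array([465.6,-345.4,68.9])
for h in(-15,95):
  for f in(-1,1):
    q=sols(C+Rm.apply([0,0,h]),tool(Rm,f));q=q[np.argsort(q[:,2])] if len(q) else q
    print(h,f,len(q));print(q[::max(1,len(q)//8)].round(2))
E
python3 t.py
```

```text
-15 -1 99
[[ 1.82  1.38 -1.46  2.1   1.55  0.78 -1.72]
 [ 1.64  0.92 -1.05  2.1   1.06  0.26 -1.47]
 [ 1.6   0.87 -0.98  2.1   0.87  0.2  -1.32]
 [ 1.3   0.66 -0.57  2.12 -1.02  0.21  0.44]
 [ 1.2   0.63 -0.45  2.13 -1.2   0.27  0.59]
 [ 1.17  0.62 -0.42  2.13 -1.24  0.29  0.62]
 [-0.11  1.24  1.36  2.2   4.38  1.59  0.69]
 [-0.12  1.29  1.4   2.2   4.35  1.64  0.67]
 [-0.14  1.43  1.49  2.2   4.28  1.79  0.61]]
-15 1 88
[[ 1.82  1.41 -1.48  2.1   1.56  0.81  1.42]
 [ 1.67  0.95 -1.09  2.1   1.14  0.3   1.6 ]
 [ 1.64  0.92 -1.05  2.1   1.06  0.26  1.67]
 [ 1.62  0.89 -1.02  2.1   0.97  0.23  1.74]
 [ 1.61  0.88 -1.    2.1   0.91  0.21  1.79]
 [ 1.6   0.87 -0.98  2.1   0.87  0.2   1.83]
 [ 1.18  0.62 -0.42  2.13 -1.23  0.29 -2.52]
 [ 1.17  0.62 -0.41  2.13 -1.24  0.29 -2.52]]
95 -1 73
[[ 1.99  1.04 -1.47  2.14  1.05  0.62 -1.4 ]
 [ 1.94  0.85 -1.31  2.14  0.73  0.44 -1.14]
 [ 1.84  0.68 -1.13  2.14  0.22  0.35 -0.69]
 [ 1.77  0.6  -1.01  2.14 -0.1   0.34 -0.41]
 [ 1.61  0.49 -0.79  2.15 -0.55  0.38  0.  ]
 [ 1.35  0.4  -0.48  2.17 -0.88  0.46  0.29]
 [ 0.88  0.35  0.08  2.2  -1.16  0.62  0.51]
 [ 0.69  0.36  0.3   2.21 -1.22  0.69  0.56]
 [ 0.64  0.36  0.35  2.21 -1.24  0.71  0.57]]
95 1 86
[[ 1.99  1.11 -1.52  2.14  1.13  0.68  1.68]
 [ 1.98  1.02 -1.45  2.14  1.02  0.59  1.76]
 [ 1.94  0.86 -1.32  2.14  0.75  0.45  1.98]
 [ 1.88  0.73 -1.19  2.14  0.39  0.36  2.29]
 [ 1.82  0.65 -1.09  2.14  0.12  0.34  2.54]
 [ 1.74  0.57 -0.96  2.15 -0.22  0.34  2.85]
 [ 1.73  0.57 -0.95  2.15 -0.24  0.34  2.87]
 [ 1.36  0.41 -0.48  2.17 -0.87  0.46 -2.86]
 [ 0.66  0.36  0.33  2.21 -1.23  0.7  -2.57]]
```

```bash
cat > sim.py <<'E'
from ik import *
def step(q,xyz,rot,cmd,lam=0.0,sub=5,null=None,kn=0):
    p,r=cmd
    p1=p+r.apply(np.array(xyz)*250);r1=r*R.from_rotvec(np.array(rot)*2*np.pi)
    q=q.copy()
    for i in range(1,sub+1):
        pt=p+(p1-p)*i/sub; rt=r*R.from_rotvec((r.inv()*r1).as_rotvec()*i/sub)
        for _ in range(3):
            a,b=fk(q,k);e=np.r_[(pt-a)/1000,(rt*b.inv()).as_rotvec()]
            J=jac(q);Jp=J.T@np.linalg.inv(J@J.T+lam**2*np.eye(6));dq=Jp@e
            if null is not None and _==0: dq=dq+(np.eye(7)-Jp@J)@(kn*(null-q))/sub
            q=np.clip(q+dq,lo,hi)
    return q,(p1,r1)
def run(q,X,W,**kw):
    cmd=fk(q,k)
    for x,w in zip(X,W): q,cmd=step(q,x,w,cmd,**kw)
    return q,cmd
E
cat > t2.py <<'E'
from sim import *
D=pickle.load(open('kin.pkl','rb'))
q0=np.array(D[0][0])
X1=[[-0.066,0.086,-0.008],[-0.053,0.095,-0.008],[-0.04,0.1,-0.008],[-0.025,0.106,-0.008],[-0.012,0.107,-0.008],[0.004,0.109,-0.008],[0.018,0.107,-0.008],[0.033,0.103,-0.008],[0.046,0.098,-0.008],[0.06,0.09,-0.008],[0.071,0.082,-0.008],[0.081,0.072,-0.008],[0.091,0.059,-0.008],[0.098,0.047,-0.008],[0.103,0.033,-0.008],[0.107,0.019,-0.008],[0.108,0.003,-0.008],[0.108,-0.01,-0.008],[0.105,-0.026,-0.008],[0.101,-0.039,-0.008]]
X2=[[0.134,0.042,0.031],[0.133,0.044,0.029],[0.134,0.045,0.027],[0.133,0.046,0.026],[0.134,0.046,0.024],[0.133,0.048,0.022],[0.134,0.048,0.021],[0.133,0.049,0.018],[0.134,0.05,0.017],[0.133,0.051,0.015],[0.134,0.05,0.013],[0.133,0.052,0.01],[0.134,0.051,0.009],[0.133,0.053,0.007],[0.134,0.052,0.005],[0.134,0.052,0.003],[0,0,0],[0,0,0]]
W=[[0,0,.0217]]*20+[[.0061,0,0]]*16+[[0,0,0]]*2
segs=[([[0,0,-.15]]*3,[[-.015,0,0]]*3),([[0,0,-.1],[0,0,-.1],[0,0,0]],[[-.015,0,.02],[-.015,0,.02],[-.01,0,.02]]),([[.1,-.1,0]]*3,[[0,0,.02]]*3)]
for name,kw in dict(pinv={},d1=dict(lam=.1),n1=dict(null=(lo+hi)/2,kn=.05),n2=dict(null=q0,kn=.05)).items():
    q,_=run(q0,X1+X2,W,**kw);print(name,q.round(2),fk(q,k)[0].round(0))
    for i,(x,w) in enumerate(segs):
        qq,_=run(np.array(D[1+i][0]),x,w,**kw);print('   ',qq.round(2))
print('obs');[print(np.round(d[0],2)) for d in D[1:]]
E
python3 t2.py
```

```text
pinv [ 0.43  0.4   0.61  2.22 -1.29  0.8   0.62] [ 412. -352.  147.]
    [-0.23  0.13  1.14  2.12 -0.48  0.89 -0.22]
    [-0.33  0.22  1.23  1.99 -0.35  1.11 -0.72]
    [-0.04  0.49  1.14  1.78 -0.64  1.22 -0.8 ]
d1 [ 0.42  0.4   0.62  2.22 -1.29  0.81  0.62] [ 411. -352.  147.]
    [-0.23  0.13  1.14  2.12 -0.49  0.89 -0.21]
    [-0.33  0.22  1.23  1.99 -0.36  1.11 -0.72]
    [-0.04  0.49  1.14  1.78 -0.64  1.22 -0.8 ]
n1 [ 0.77  0.35  0.2   2.2  -1.19  0.66  0.54] [ 415. -354.  148.]
    [-0.09  0.1   0.98  2.12 -0.45  0.87 -0.26]
    [-0.23  0.18  1.09  1.99 -0.3   1.09 -0.78]
    [ 0.02  0.44  1.04  1.78 -0.57  1.18 -0.85]
n2 [ 0.43  0.4   0.61  2.22 -1.29  0.8   0.62] [ 412. -352.  147.]
    [-0.21  0.12  1.12  2.12 -0.48  0.89 -0.23]
    [-0.31  0.21  1.2   1.99 -0.34  1.11 -0.73]
    [-0.03  0.48  1.12  1.78 -0.62  1.21 -0.81]
obs
[ 0.15  0.38  0.84  2.27 -1.29  0.82  0.54]
[-0.15  0.17  1.08  2.15 -0.62  0.86 -0.09]
[-0.32  0.2   1.21  2.01 -0.38  1.06 -0.65]
[-0.04  0.51  1.15  1.78 -0.65  1.22 -0.79]
```

```bash
cat > fast.py <<'E'
from ik import *
d1,L1,L2,L3,a1,a2,b_,y0,y1,y2,y3=k
def rz(a):c,s=np.cos(-a),np.sin(-a);return np.array([[c,-s,0],[s,c,0],[0,0,1.]])
def ry(a):c,s=np.cos(a),np.sin(a);return np.array([[c,0,s],[0,1.,0],[-s,0,c]])
def fkj(q):
    ax=[];o=[];r=np.eye(3);p=np.array([0,0,d1])
    def z():ax.append(-r[:,2]);o.append(p)
    def y():ax.append(r[:,1]);o.append(p)
    z();r=r@rz(q[0]);y();r=r@ry(q[1]);p=p+r@[0,y0,0];z();r=r@rz(q[2]);p=p+r@[a1,y1,L1]
    y();r=r@ry(q[3]);z();r=r@rz(q[4]);p=p+r@[a2,y2,L2];y();r=r@ry(q[5]);z();p=p+r@[b_,y3,L3];r=r@rz(q[6]+np.pi)
    J=np.array([np.r_[np.cross(a,p-c)/1000,a] for a,c in zip(ax,o)]).T
    return p,r,J
def rv(M): return cv2.Rodrigues(M)[0].ravel()
def follow(q,poses,it=2):
    Q=[];bad=0
    for pt,rt in poses:
        q0=q
        for _ in range(it):
            p,r,J=fkj(q);e=np.r_[(pt-p)/1000,rv(rt@r.T)]
            q=q+np.linalg.lstsq(J,e,rcond=1e-4)[0]
        bad+=np.maximum(lo+.05-q,0).sum()+np.maximum(q-hi+.05,0).sum()+np.maximum(abs(q-q0)-.15,0).sum()
        if bad>30 or abs(q).max()>20: return None,1e3
        Q.append(q)
    return np.array(Q),bad
def interp(p0,r0,p1,r1,n):
    w=rv(r0.T@r1);return [(p0+(p1-p0)*i/n,r0@cv2.Rodrigues(w*i/n)[0]) for i in range(1,n+1)]
def nrows(p0,r0,p1,r1): return max(3,int(np.ceil(max(np.linalg.norm(p1-p0)/40,np.linalg.norm(rv(r0.T@r1))/.13))))
def path(p0,r0,wps):
    out=[];ns=[]
    for p1,r1 in wps:
        n=nrows(p0,r0,p1,r1);ns.append(n);out+=interp(p0,r0,p1,r1,n);p0,r0=p1,r1
    return out,ns
E
cat > search.py <<'E'
from fast import *
from scipy.optimize import differential_evolution
q0=bot.read_state()['qpos'];p0,r0,_=fkj(q0)
Rm=R.from_euler('z',.15)*R.from_euler('y',np.deg2rad(-35));C=np.array([465.6,-345.4,68.9])
pre=(C+Rm.apply([0,0,95]),tool(Rm,-1).as_matrix())
def via(v):
    az,rad,z,yaw,t,ta=v
    r=R.from_rotvec([t*np.cos(ta),t*np.sin(ta),0])*down(yaw,-1)
    return np.array([rad*np.cos(az),rad*np.sin(az),z]),r.as_matrix()
def cost(v,full=False):
    w=[via(v[:6]),via(v[6:12]),pre]
    ps,ns=path(p0,r0,w)
    Q,bad=follow(q0,ps)
    if Q is None:return 1e3
    c=20*bad+ abs(Q[-1][2]+1.05)*3+abs(Q[-1][4]-.0)+len(ps)*.01
    if full:return c,Q,ns,w,bad
    return c
B=[(-1.3,.6),(420,750),(260,450),(-1.5,1.5),(0,.6),(-3.14,3.14)]*2
if __name__=='__main__':
    r=differential_evolution(cost,B,popsize=6,maxiter=25,seed=1,workers=8,updating='deferred',polish=False)
    c,Q,ns,w,bad=cost(r.x,True);print(c,bad,ns,r.x.round(2));print(Q[::4].round(2));print(Q[-1].round(2))
    pickle.dump(r.x,open('via.pkl','wb'))
E
export OPENBLAS_NUM_THREADS=1; nproc; time timeout 560 python3 search.py
```

```text
4
5.723253816605718 0.0 [15, 20, 13] [-1.1700e+00  5.9581e+02  4.3898e+02  1.3900e+00  3.0000e-02  1.5000e-01
  3.0000e-02  7.2884e+02  2.6907e+02  1.1400e+00  5.9000e-01 -1.5300e+00]
[[-0.01  0.48  1.13  1.77 -0.61  1.24 -0.67]
 [ 0.14  0.41  1.04  1.69 -0.47  1.33 -0.18]
 [ 0.28  0.36  0.95  1.6  -0.35  1.4   0.33]
 [ 0.42  0.32  0.87  1.51 -0.27  1.47  0.87]
 [ 0.36  0.23  0.82  1.59 -0.23  1.42  1.  ]
 [ 0.15  0.1   0.72  1.77 -0.24  1.23  0.69]
 [-0.02  0.05  0.6   1.9  -0.27  0.99  0.4 ]
 [-0.17  0.11  0.48  1.95 -0.32  0.73  0.15]
 [-0.33  0.24  0.42  1.92 -0.33  0.49 -0.1 ]
 [-0.27  0.27  0.35  2.   -0.47  0.33 -0.14]
 [ 0.18  0.22  0.16  2.16 -0.91  0.33  0.25]
 [ 0.51  0.26  0.19  2.23 -1.19  0.51  0.52]]
[ 0.7   0.36  0.29  2.21 -1.22  0.69  0.56]
real	0m33.473s
user	2m4.143s
sys	0m0.234s
```

```bash
sed -i 's/w=\[via(v\[:6\]),via(v\[6:12\]),pre\]/w=[via(v[i:i+6]) for i in range(0,len(v),6)]+[pre]/; s/^B=.*/B=[(-1.5,1.3),(350,750),(260,650),(-2.5,2.5),(0,1.1),(-3.14,3.14)]*3/; s/popsize=6,maxiter=25,seed=1,workers=8/popsize=5,maxiter=170,seed=3,workers=4/' search.py
export OPENBLAS_NUM_THREADS=1; time timeout 570 python3 search.py
```

```text
0.6717114001983611 0.0 [17, 9, 25, 15] [-1.3800e+00  7.4076e+02  2.7309e+02  1.5900e+00  3.0000e-02 -2.1600e+00
 -1.3600e+00  7.4361e+02  4.0547e+02  8.0000e-01  7.2000e-01 -2.3000e+00
  2.0000e-01  6.5384e+02  3.6303e+02  1.8900e+00  5.8000e-01 -2.0900e+00]
[[ 0.02  0.5   1.12  1.77 -0.62  1.23 -0.64]
 [ 0.28  0.51  0.98  1.69 -0.54  1.25 -0.06]
 [ 0.52  0.54  0.86  1.6  -0.48  1.26  0.51]
 [ 0.75  0.58  0.74  1.49 -0.43  1.26  1.07]
 [ 0.97  0.64  0.62  1.35 -0.39  1.26  1.63]
 [ 1.02  0.5   0.62  1.47 -0.64  1.15  1.47]
 [ 1.04  0.34  0.61  1.63 -0.88  0.97  1.33]
 [ 0.87  0.11  0.57  1.89 -0.79  0.75  1.27]
 [ 0.72 -0.12  0.39  2.1  -0.46  0.57  0.97]
 [ 0.72 -0.24  0.02  2.2  -0.14  0.51  0.55]
 [ 0.76 -0.25 -0.41  2.2   0.11  0.54  0.14]
 [ 0.79 -0.11 -0.84  2.08  0.44  0.67 -0.3 ]
 [ 0.54  0.23 -1.06  1.87  0.87  0.99 -0.68]
 [ 0.54  0.29 -1.05  1.87  0.86  0.95 -0.83]
 [ 0.98  0.16 -1.05  2.09  0.53  0.56 -0.81]
 [ 1.44  0.26 -1.1   2.2   0.15  0.35 -0.57]
 [ 1.74  0.55 -1.07  2.17  0.03  0.32 -0.5 ]]
[ 1.8   0.62 -1.05  2.14  0.01  0.34 -0.5 ]
real	8m11.538s
user	29m8.601s
sys	0m0.892s
```

```bash
cat > seg.py <<'E'
from search import *
import sys
v=pickle.load(open('via.pkl','rb'))
w=[via(v[i:i+6]) for i in range(0,18,6)]+[pre]
i=int(sys.argv[1]);s=bot.read_state();print(s['clock'],s['qpos'].round(2),s['tool_pos'].round(0))
ps,ns=path(*fkj(s['qpos'])[:2],w[i:]);Q,bad=follow(s['qpos'],ps);print(bad,ns,Q[-1].round(2))
print('minz elbow/wrist/tcp',min(min(306+520*np.cos(q[1]) for q in Q),9e9),min(fkj(q)[0][2] for q in Q))
plan(s['tool_pos'],R.from_rotvec(s['tool_rot']),w[i][0],R.from_matrix(w[i][1]),ns[0])
E
python3 seg.py 0
```

```text
5.8 [-0.04  0.51  1.15  1.78 -0.65  1.22 -0.79] [ 422. -413.  275.]
0.0 [17, 9, 25, 15] [ 1.8   0.62 -1.05  2.14  0.01  0.34 -0.5 ]
minz elbow/wrist/tcp 723.7838538059061 146.72458012060707
xyz [[0.097, 0.019, -0.013], [0.093, 0.032, -0.013], [0.089, 0.043, -0.013], [0.083, 0.053, -0.011], [0.075, 0.064, -0.011], [0.067, 0.073, -0.01], [0.058, 0.081, -0.01], [0.047, 0.087, -0.008], [0.036, 0.092, -0.008], [0.024, 0.097, -0.007], [0.012, 0.098, -0.005], [-0.001, 0.1, -0.005], [-0.013, 0.098, -0.004], [-0.025, 0.096, -0.002], [-0.036, 0.093, -0.003], [-0.048, 0.087, -0.001], [-0.059, 0.08, -0.0]]
rot [[-0.0015, 0.0003, -0.0199], [-0.0015, 0.0003, -0.0198], [-0.0015, 0.0003, -0.0199], [-0.0016, 0.0003, -0.0198], [-0.0015, 0.0003, -0.0199], [-0.0015, 0.0003, -0.0198], [-0.0015, 0.0003, -0.0199], [-0.0015, 0.0002, -0.0198], [-0.0015, 0.0003, -0.0199], [-0.0015, 0.0003, -0.0198], [-0.0016, 0.0003, -0.0199], [-0.0015, 0.0003, -0.0198], [-0.0015, 0.0003, -0.0199], [-0.0015, 0.0003, -0.0198], [-0.0015, 0.0003, -0.0199], [-0.0015, 0.0003, -0.0198], [-0.0016, 0.0003, -0.0199]]
```

Emit:
play_rows --xyz '[[0.097, 0.019, -0.013], [0.093, 0.032, -0.013], [0.089, 0.043, -0.013], [0.083, 0.053, -0.011], [0.075, 0.064, -0.011], [0.067, 0.073, -0.01], [0.058, 0.081, -0.01], [0.047, 0.087, -0.008], [0.036, 0.092, -0.008], [0.024, 0.097, -0.007], [0.012, 0.098, -0.005], [-0.001, 0.1, -0.005], [-0.013, 0.098, -0.004], [-0.025, 0.096, -0.002], [-0.036, 0.093, -0.003], [-0.048, 0.087, -0.001], [-0.059, 0.08, 0], [0, 0, 0]]' --delta_rot '[[-0.0015, 0.0003, -0.0199], [-0.0015, 0.0003, -0.0198], [-0.0015, 0.0003, -0.0199], [-0.0015, 0.0003, -0.0198], [-0.0015, 0.0003, -0.0199], [-0.0015, 0.0003, -0.0198], [-0.0015, 0.0003, -0.0199], [-0.0015, 0.0003, -0.0198], [-0.0015, 0.0003, -0.0199], [-0.0015, 0.0003, -0.0198], [-0.0015, 0.0003, -0.0199], [-0.0015, 0.0003, -0.0198], [-0.0015, 0.0003, -0.0199], [-0.0015, 0.0003, -0.0198], [-0.0015, 0.0003, -0.0199], [-0.0015, 0.0003, -0.0198], [-0.0015, 0.0003, -0.0199], [0, 0, 0]]' --jaw '[0, 0, 0, 0, 0, 0, 0, 0, 0, 0, 0, 0, 0, 0, 0, 0, 0, 0]'

```text
clock: 7.6
tool_pos: [133.8, -729.5, 274.5]
tool_rot: [3.123, 0.032, 0.032]
wrist_force: [0.1, 0.2, -0.5]
grip_width: 85.4
```

```bash
python3 seg.py 1
```

```text
7.6 [ 0.97  0.64  0.62  1.35 -0.39  1.26  1.64] [ 134. -729.  274.]
0.0 [9, 25, 15] [ 1.8   0.63 -1.05  2.14  0.01  0.34 -0.5 ]
minz elbow/wrist/tcp 727.5108943203768 146.72456519067492
xyz [[0.011, 0.0, -0.058], [0.015, 0.001, -0.057], [0.019, 0.001, -0.056], [0.023, 0.001, -0.054], [0.027, -0.0, -0.052], [0.032, -0.001, -0.05], [0.034, -0.003, -0.048], [0.038, -0.004, -0.045], [0.041, -0.006, -0.042]]
rot [[-0.0044, 0.0118, 0.0134], [-0.0044, 0.0119, 0.0134], [-0.0043, 0.0118, 0.0133], [-0.0044, 0.0119, 0.0134], [-0.0044, 0.0118, 0.0134], [-0.0044, 0.0119, 0.0134], [-0.0044, 0.0118, 0.0133], [-0.0044, 0.0119, 0.0134], [-0.0043, 0.0118, 0.0134]]
```

The kinematic model predicted the joints exactly, so I'll go on.

Emit:
play_rows --xyz '[[0.011, 0, -0.058], [0.015, 0.001, -0.057], [0.019, 0.001, -0.056], [0.023, 0.001, -0.054], [0.027, 0, -0.052], [0.032, -0.001, -0.05], [0.034, -0.003, -0.048], [0.038, -0.004, -0.045], [0.041, -0.006, -0.042]]' --delta_rot '[[-0.0044, 0.0118, 0.0134], [-0.0044, 0.0119, 0.0134], [-0.0044, 0.0118, 0.0134], [-0.0044, 0.0119, 0.0134], [-0.0044, 0.0118, 0.0134], [-0.0044, 0.0119, 0.0134], [-0.0044, 0.0118, 0.0134], [-0.0044, 0.0119, 0.0134], [-0.0044, 0.0118, 0.0134]]' --jaw '[0, 0, 0, 0, 0, 0, 0, 0, 0]'

```text
clock: 8.5
tool_pos: [159.0, -725.7, 406.2]
tool_rot: [2.531, -1.032, 0.982]
wrist_force: [0.3, -0.1, 0.0]
grip_width: 85.6
```

```bash
python3 seg.py 2
```

```text
8.5 [ 1.03  0.3   0.61  1.68 -0.95  0.9   1.3 ] [ 159. -726.  406.]
0.0 [25, 15] [ 1.8   0.62 -1.05  2.14  0.    0.34 -0.49]
minz elbow/wrist/tcp 728.3065470578006 146.72459823896463
xyz [[-0.037, -0.152, -0.017], [-0.031, -0.154, -0.016], [-0.024, -0.155, -0.015], [-0.018, -0.156, -0.014], [-0.012, -0.157, -0.012], [-0.005, -0.157, -0.011], [0.002, -0.157, -0.01], [0.008, -0.157, -0.009], [0.015, -0.157, -0.008], [0.021, -0.156, -0.007], [0.028, -0.155, -0.006], [0.034, -0.154, -0.005], [0.04, -0.153, -0.004], [0.047, -0.15, -0.003], [0.053, -0.149, -0.002], [0.059, -0.146, -0.001], [0.065, -0.143, -0.001], [0.072, -0.141, 0.001], [0.077, -0.137, 0.001], [0.082, -0.135, 0.001], [0.088, -0.13, 0.003], [0.094, -0.127, 0.002], [0.099, -0.123, 0.004], [0.104, -0.118, 0.004], [0.109, -0.114, 0.004]]
rot [[0.0011, -0.0006, -0.0067], [0.0012, -0.0006, -0.0066], [0.0011, -0.0006, -0.0067], [0.0011, -0.0006, -0.0066], [0.0012, -0.0005, -0.0067], [0.0011, -0.0006, -0.0066], [0.0012, -0.0006, -0.0067], [0.0011, -0.0006, -0.0066], [0.0011, -0.0006, -0.0067], [0.0012, -0.0006, -0.0066], [0.0011, -0.0006, -0.0067], [0.0011, -0.0006, -0.0066], [0.0012, -0.0006, -0.0067], [0.0011, -0.0006, -0.0066], [0.0011, -0.0005, -0.0067], [0.0012, -0.0006, -0.0067], [0.0011, -0.0006, -0.0066], [0.0012, -0.0006, -0.0067], [0.0011, -0.0006, -0.0066], [0.0011, -0.0006, -0.0067], [0.0012, -0.0006, -0.0066], [0.0011, -0.0006, -0.0067], [0.0011, -0.0006, -0.0066], [0.0012, -0.0005, -0.0067], [0.0011, -0.0006, -0.0066]]
```

Emit:
play_rows --xyz '[[-0.037, -0.152, -0.017], [-0.031, -0.154, -0.016], [-0.024, -0.155, -0.015], [-0.018, -0.156, -0.014], [-0.012, -0.157, -0.012], [-0.005, -0.157, -0.011], [0.002, -0.157, -0.01], [0.008, -0.157, -0.009], [0.015, -0.157, -0.008], [0.021, -0.156, -0.007], [0.028, -0.155, -0.006], [0.034, -0.154, -0.005], [0.04, -0.153, -0.004]]' --delta_rot '[[0.0011, -0.0006, -0.0067], [0.0011, -0.0006, -0.0067], [0.0011, -0.0006, -0.0067], [0.0011, -0.0006, -0.0067], [0.0011, -0.0006, -0.0067], [0.0011, -0.0006, -0.0067], [0.0011, -0.0006, -0.0067], [0.0011, -0.0006, -0.0067], [0.0011, -0.0006, -0.0067], [0.0011, -0.0006, -0.0067], [0.0011, -0.0006, -0.0067], [0.0011, -0.0006, -0.0067], [0.0011, -0.0006, -0.0067]]' --jaw '[0, 0, 0, 0, 0, 0, 0, 0, 0, 0, 0, 0, 0]'

```text
clock: 9.8
tool_pos: [406.6, -276.0, 380.2]
tool_rot: [2.695, -0.259, 0.813]
wrist_force: [0.3, -0.7, 0.1]
grip_width: 85.3
```

Emit:
play_rows --xyz '[[0.047, -0.15, -0.003], [0.053, -0.149, -0.002], [0.059, -0.146, -0.001], [0.065, -0.143, -0.001], [0.072, -0.141, 0.001], [0.077, -0.137, 0.001], [0.082, -0.135, 0.001], [0.088, -0.13, 0.003], [0.094, -0.127, 0.002], [0.099, -0.123, 0.004], [0.104, -0.118, 0.004], [0.109, -0.114, 0.004]]' --delta_rot '[[0.0011, -0.0006, -0.0067], [0.0011, -0.0006, -0.0067], [0.0011, -0.0006, -0.0067], [0.0011, -0.0006, -0.0067], [0.0011, -0.0006, -0.0067], [0.0011, -0.0006, -0.0067], [0.0011, -0.0006, -0.0067], [0.0011, -0.0006, -0.0067], [0.0011, -0.0006, -0.0067], [0.0011, -0.0006, -0.0067], [0.0011, -0.0006, -0.0067], [0.0011, -0.0006, -0.0067]]' --jaw '[0, 0, 0, 0, 0, 0, 0, 0, 0, 0, 0, 0]'

```text
clock: 11.0
tool_pos: [634.6, 136.4, 354.6]
tool_rot: [2.67, 0.439, 0.613]
wrist_force: [-0.3, -0.3, 0.1]
grip_width: 85.1
```

```bash
python3 seg.py 3
```

```text
11.0 [ 0.33  0.39 -1.04  1.75  0.98  1.14 -0.73] [635. 136. 355.]
0.0 [15] [ 1.81  0.63 -1.06  2.14  0.04  0.34 -0.53]
minz elbow/wrist/tcp 725.5878819903971 146.72452623324313
xyz [[-0.119, 0.08, 0.055], [-0.109, 0.095, 0.053], [-0.095, 0.11, 0.052], [-0.081, 0.121, 0.048], [-0.065, 0.132, 0.046], [-0.048, 0.14, 0.042], [-0.03, 0.146, 0.039], [-0.012, 0.149, 0.034], [0.007, 0.151, 0.03], [0.025, 0.15, 0.026], [0.043, 0.146, 0.021], [0.062, 0.14, 0.017], [0.077, 0.132, 0.013], [0.094, 0.122, 0.008], [0.108, 0.11, 0.005]]
rot [[0.0045, -0.0012, 0.0194], [0.0045, -0.0012, 0.0195], [0.0045, -0.0013, 0.0194], [0.0045, -0.0012, 0.0194], [0.0045, -0.0012, 0.0195], [0.0045, -0.0012, 0.0194], [0.0045, -0.0013, 0.0194], [0.0045, -0.0012, 0.0195], [0.0045, -0.0012, 0.0194], [0.0045, -0.0012, 0.0194], [0.0045, -0.0012, 0.0195], [0.0045, -0.0013, 0.0194], [0.0045, -0.0012, 0.0194], [0.0045, -0.0012, 0.0195], [0.0045, -0.0012, 0.0194]]
```

Emit:
play_rows --xyz '[[-0.119, 0.08, 0.055], [-0.109, 0.095, 0.053], [-0.095, 0.11, 0.052], [-0.081, 0.121, 0.048], [-0.065, 0.132, 0.046], [-0.048, 0.14, 0.042], [-0.03, 0.146, 0.039], [-0.012, 0.149, 0.034], [0.007, 0.151, 0.03], [0.025, 0.15, 0.026], [0.043, 0.146, 0.021], [0.062, 0.14, 0.017], [0.077, 0.132, 0.013], [0.094, 0.122, 0.008], [0.108, 0.11, 0.005], [0, 0, 0], [0, 0, 0], [0, 0, 0]]' --delta_rot '[[0.0045, -0.0012, 0.0194], [0.0045, -0.0012, 0.0195], [0.0045, -0.0012, 0.0194], [0.0045, -0.0012, 0.0194], [0.0045, -0.0012, 0.0195], [0.0045, -0.0012, 0.0194], [0.0045, -0.0012, 0.0194], [0.0045, -0.0012, 0.0195], [0.0045, -0.0012, 0.0194], [0.0045, -0.0012, 0.0194], [0.0045, -0.0012, 0.0195], [0.0045, -0.0012, 0.0194], [0.0045, -0.0012, 0.0194], [0.0045, -0.0012, 0.0195], [0.0045, -0.0012, 0.0194], [0, 0, 0], [0, 0, 0], [0, 0, 0]]' --jaw '[0, 0, 0, 0, 0, 0, 0, 0, 0, 0, 0, 0, 0, 0, 0, 0, 0, 0]'

```text
clock: 12.8
tool_pos: [412.1, -354.4, 146.8]
tool_rot: [-1.991, 1.712, -0.542]
wrist_force: [0.4, 0.4, 1.0]
grip_width: 85.2
```

```bash
python3 - <<'E'
from ik import *
s=bot.read_state();print(s['clock'],s['qpos'].round(2))
p,r=cur();print(p)
Rm=R.from_euler('z',.15)*R.from_euler('y',np.deg2rad(-35))
C=np.array([465.6,-345.4,68.9])
print('in meter frame',Rm.inv().apply(p-C),(tool(Rm,-1).inv()*r).as_rotvec())
a=[]
for n in('side','top'):
    P=get_image(n);pickle.dump(P,open(n+'1.pkl','wb'))
    o,sz=((220,200),(140,130)) if n=='side' else ((370,190),(110,130))
    im=P['img'][o[1]:o[1]+sz[1],o[0]:o[0]+sz[0],::-1]
    a.append(cv2.resize(im,(int(sz[0]*3.1),403),interpolation=cv2.INTER_CUBIC))
cv2.imwrite('pics/f2.png',np.hstack(a))
plan(p,r,C+Rm.apply([0,0,40]),tool(Rm,-1),4)
plan(C+Rm.apply([0,0,40]),tool(Rm,-1),C+Rm.apply([0,0,-15]),tool(Rm,-1),6)
E
```

```text
12.8 [ 1.81  0.63 -1.06  2.14  0.04  0.34 -0.53]
[ 412.06556669 -354.35412157  146.78893673]
in meter frame [ 0.21874153 -0.8534907  94.93167023] [ 0.00155719  0.00024892 -0.00071783]
xyz [[-0.001, 0.0, 0.055], [-0.001, 0.001, 0.055], [-0.001, -0.0, 0.055], [-0.0, 0.0, 0.055]]
rot [[-0.0001, -0.0, 0.0], [-0.0, -0.0, 0.0001], [-0.0001, -0.0, -0.0], [-0.0, -0.0, 0.0]]
xyz [[-0.0, -0.0, 0.037], [-0.0, 0.0, 0.036], [0.0, -0.0, 0.037], [-0.0, -0.0, 0.037], [-0.0, -0.0, 0.036], [-0.0, -0.0, 0.037]]
rot [[0.0, 0.0, 0.0], [0.0, 0.0, 0.0], [0.0, 0.0, 0.0], [0.0, 0.0, 0.0], [0.0, 0.0, 0.0], [0.0, 0.0, 0.0]]
```

View pics/f2.png

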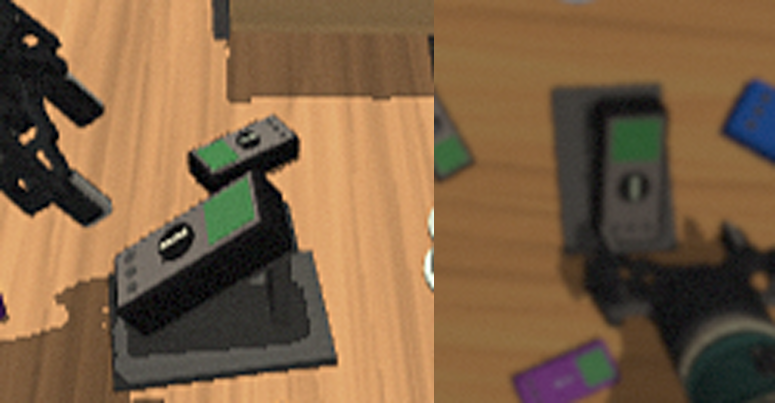

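```bash
cat > t3.py <<'E'
from fast import *
q0=bot.read_state()['qpos'];p0,r0,_=fkj(q0)
Rm=R.from_euler('z',.15)*R.from_euler('y',np.deg2rad(-35));C=np.array([465.6,-345.4,68.9])
G=(C+Rm.apply([0,0,-15]),tool(Rm,-1).as_matrix())
U=(C+Rm.apply([0,0,85]),tool(Rm,-1).as_matrix())
unit=np.array([676.1,16.6]);yaw=-.032
def uw(x,y,z): return np.r_[R.from_euler('z',yaw).apply([x,y,0])[:2]+unit,z]
dn=down(yaw,-1).as_matrix()
V=(np.array([520,-120,330.]),dn); H=(uw(-110,38,200),dn); L=(uw(-110,38,75),dn)
w=[G,U,V,H,L]
ps,ns=path(p0,r0,w);Q,bad=follow(q0,ps);print(bad,ns)
for i in np.cumsum(ns): print(Q[i-1].round(2))
print(Q.min(0).round(2),Q.max(0).round(2))
E
python3 t3.py
```

```text
0.11057158531560712 [3, 3, 8, 6, 4]
[ 1.49  0.77 -0.83  2.11  0.09  0.13 -0.59]
[ 1.78  0.65 -1.04  2.14  0.06  0.32 -0.54]
[ 0.86  0.29 -0.84  1.73  0.23  1.22 -1.64]
[ 0.44  0.5  -0.79  1.79  0.42  1.02 -2.11]
[ 0.35  0.66 -0.68  1.87  0.57  0.81 -2.23]
[ 0.35  0.23 -1.04  1.73 -0.    0.13 -2.23] [ 1.78  0.77 -0.68  2.14  0.57  1.22 -0.54]
```

```bash
cat > t3.py <<'E'
from fast import *
q0=bot.read_state()['qpos'];p0,r0,_=fkj(q0)
Rm=R.from_euler('z',.15)*R.from_euler('y',np.deg2rad(-35));C=np.array([465.6,-345.4,68.9])
unit=np.array([676.1,16.6]);yaw=-.032
def uw(x,y,z): return np.r_[R.from_euler('z',yaw).apply([x,y,0])[:2]+unit,z]
for t in(35,32,30,28,25):
    Rg=tool(R.from_euler('z',.15)*R.from_euler('y',np.deg2rad(-t)),-1)
    rel=Rm.inv()*Rg   # tool in meter frame
    dn=(R.from_euler('z',yaw)*rel).as_matrix(); Rg=Rg.as_matrix()
    h=lambda z:C+Rm.apply([0,0,z])
    w=[(h(95),Rg),(h(-15),Rg),(h(85),Rg),(np.array([520,-120,330.]),dn),(uw(-110,38,200),dn),(uw(-110,38,75),dn)]
    ps,ns=path(p0,r0,w);Q,bad=follow(q0,ps);print(t,bad,ns)
    for i in np.cumsum(ns): print(Q[i-1].round(2))
E
python3 t3.py
```

```text
35 0.11041955268854373 [3, 3, 3, 8, 6, 4]
[ 1.81  0.63 -1.06  2.14  0.04  0.34 -0.53]
[ 1.49  0.77 -0.83  2.11  0.09  0.13 -0.59]
[ 1.78  0.65 -1.04  2.14  0.06  0.32 -0.54]
[ 0.86  0.29 -0.84  1.73  0.23  1.22 -1.64]
[ 0.44  0.5  -0.79  1.79  0.42  1.02 -2.11]
[ 0.35  0.66 -0.68  1.87  0.57  0.81 -2.23]
32 0.036684892111682105 [3, 3, 3, 8, 6, 4]
[ 1.75  0.59 -1.02  2.13  0.04  0.37 -0.57]
[ 1.43  0.73 -0.78  2.1   0.11  0.17 -0.65]
[ 1.72  0.6  -1.    2.13  0.06  0.35 -0.59]
[ 0.81  0.32 -0.81  1.69  0.24  1.29 -1.65]
[ 0.43  0.53 -0.78  1.75  0.39  1.08 -2.09]
[ 0.35  0.68 -0.68  1.83  0.53  0.87 -2.19]
30 0.005689936170580917 [3, 3, 3, 8, 6, 4]
[ 1.7   0.56 -0.98  2.12  0.05  0.4  -0.6 ]
[ 1.39  0.71 -0.75  2.08  0.13  0.19 -0.7 ]
[ 1.68  0.58 -0.97  2.12  0.07  0.38 -0.62]
[ 0.79  0.34 -0.79  1.67  0.24  1.33 -1.66]
[ 0.41  0.54 -0.77  1.73  0.38  1.12 -2.08]
[ 0.34  0.7  -0.67  1.81  0.5   0.91 -2.17]
28 0.0 [3, 3, 3, 8, 6, 4]
[ 1.66  0.54 -0.95  2.11  0.06  0.42 -0.63]
[ 1.35  0.69 -0.72  2.07  0.15  0.22 -0.74]
[ 1.63  0.55 -0.93  2.1   0.08  0.4  -0.65]
[ 0.76  0.36 -0.77  1.65  0.25  1.36 -1.66]
[ 0.4   0.56 -0.75  1.7   0.37  1.16 -2.07]
[ 0.34  0.71 -0.67  1.78  0.48  0.95 -2.15]
25 0.0 [3, 3, 3, 8, 6, 4]
[ 1.59  0.51 -0.9   2.09  0.08  0.46 -0.67]
[ 1.29  0.66 -0.68  2.05  0.18  0.27 -0.81]
[ 1.57  0.53 -0.88  2.09  0.1   0.44 -0.7 ]
[ 0.72  0.38 -0.75  1.61  0.25  1.42 -1.67]
[ 0.38  0.59 -0.73  1.67  0.35  1.22 -2.05]
[ 0.33  0.74 -0.66  1.74  0.45  1.01 -2.12]
```

```bash
python3 - <<'E'
from h import *
p,r=cur()
Rm=R.from_euler('z',.15)*R.from_euler('y',np.deg2rad(-35));C=np.array([465.6,-345.4,68.9])
Rg=tool(R.from_euler('z',.15)*R.from_euler('y',np.deg2rad(-28)),-1)
h=lambda z:C+Rm.apply([0,0,z])
p,r=plan(p,r,h(45),Rg,4); plan(p,r,h(-15),Rg,6)
E
```

```text
xyz [[-0.001, 0.0, 0.05], [-0.002, -0.001, 0.051], [-0.001, -0.003, 0.05], [-0.002, -0.004, 0.05]]
rot [[-0.0049, -0.0001, 0.0], [-0.0049, -0.0, 0.0001], [-0.005, -0.0001, -0.0], [-0.0049, -0.0, 0.0]]
xyz [[0.0, -0.005, 0.04], [0.0, -0.005, 0.039], [0.0, -0.005, 0.04], [0.0, -0.005, 0.04], [0.0, -0.005, 0.039], [0.0, -0.005, 0.04]]
rot [[0.0, -0.0, 0.0], [0.0, -0.0, 0.0], [0.0, -0.0, 0.0], [0.0, -0.0, 0.0], [0.0, -0.0, 0.0], [0.0, -0.0, 0.0]]
```

Emit:
play_rows --xyz '[[-0.001, 0, 0.05], [-0.002, -0.001, 0.05], [-0.001, -0.003, 0.05], [-0.002, -0.004, 0.05], [0, 0, 0], [0, 0, 0]]' --delta_rot '[[-0.0049, 0, 0], [-0.0049, 0, 0], [-0.0049, 0, 0], [-0.0049, 0, 0], [0, 0, 0], [0, 0, 0]]' --jaw '[0, 0, 0, 0, 0, 0]'

```text
clock: 13.5
tool_pos: [439.4, -350.2, 105.8]
tool_rot: [-2.073, 1.786, -0.448]
wrist_force: [-1.3, -0.2, -0.9]
grip_width: 85.4
```

Emit:
play_rows --xyz '[[0, -0.005, 0.04], [0, -0.005, 0.04], [0, -0.005, 0.04], [0, -0.005, 0.04], [0, -0.005, 0.04], [0, -0.005, 0.04], [0, 0, 0], [0, 0, 0]]' --delta_rot '[[0, 0, 0], [0, 0, 0], [0, 0, 0], [0, 0, 0], [0, 0, 0], [0, 0, 0], [0, 0, 0], [0, 0, 0]]' --jaw '[0, 0, 0, 0, 0, 0, 0, 0]'

```text
clock: 14.3
tool_pos: [473.4, -345.9, 55.5]
tool_rot: [-2.071, 1.788, -0.447]
wrist_force: [-0.2, -0.5, 0.7]
grip_width: 85.3
```

```bash
python3 - <<'E'
from h import *
s=bot.read_state();print(s['clock'],s['qpos'].round(2),s['wrist_force'])
p,r=cur();print(p)
Rm=R.from_euler('z',.15)*R.from_euler('y',np.deg2rad(-35))
C=np.array([465.6,-345.4,68.9])
print('in meter frame',Rm.inv().apply(p-C))
a=[]
for n in('side','top'):
    P=get_image(n);pickle.dump(P,open(n+'2.pkl','wb'))
    o,sz=((220,220),(140,110)) if n=='side' else ((385,190),(80,100))
    im=P['img'][o[1]:o[1]+sz[1],o[0]:o[0]+sz[0],::-1]
    a.append(cv2.resize(im,(int(sz[0]*400/sz[1]),400),interpolation=cv2.INTER_CUBIC))
cv2.imwrite('pics/f3.png',np.clip(np.hstack(a)*1.6,0,255).astype(np.uint8)[:,:800])
E
```

```text
14.3 [ 1.35  0.69 -0.71  2.07  0.13  0.22 -0.72] [-0.15840772 -0.5432222   0.66317241]
[ 473.35151228 -345.86492899   55.51180105]
in meter frame [ -1.45770137  -1.61807986 -15.32327958]
```

View pics/f3.png

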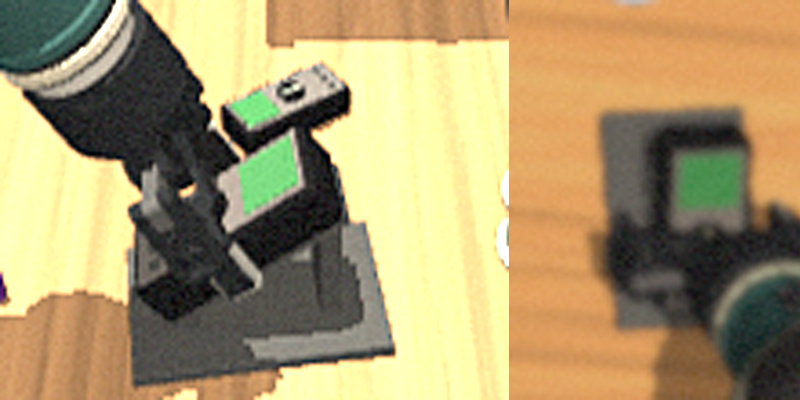

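Emit:
play_rows --xyz '[[0, 0, 0], [0, 0, 0], [0, 0, 0], [0, 0, 0], [0, 0, 0], [0, 0, 0], [0, 0, 0], [0, 0, 0], [0, 0, 0], [0, 0, 0]]' --delta_rot '[[0, 0, 0], [0, 0, 0], [0, 0, 0], [0, 0, 0], [0, 0, 0], [0, 0, 0], [0, 0, 0], [0, 0, 0], [0, 0, 0], [0, 0, 0]]' --jaw '[0.2, 0.25, 0.3, 0.35, 0.4, 0.45, 0.5, 0.6, 0.6, 0.6]' --grip_force 45

```text
clock: 15.4
tool_pos: [472.8, -346.0, 56.0]
tool_rot: [-2.07, 1.789, -0.447]
wrist_force: [-5.3, 2.1, 7.2]
grip_width: 55.3
```

```bash
python3 - <<'E'
from h import *
s=bot.read_state();print(s['clock'],s['wrist_force'],s['grip_width'])
p,r=cur();print(p)
Rm=R.from_euler('z',.15)*R.from_euler('y',np.deg2rad(-35))
plan(p,r,p+Rm.apply([0,0,40]),r,5)
a=[]
for n in('side','top'):
    P=get_image(n);pickle.dump(P,open(n+'3.pkl','wb'))
    o,sz=((220,220),(140,110)) if n=='side' else ((385,190),(80,100))
    im=P['img'][o[1]:o[1]+sz[1],o[0]:o[0]+sz[0],::-1]
    a.append(cv2.resize(im,(int(sz[0]*400/sz[1]),400),interpolation=cv2.INTER_CUBIC))
cv2.imwrite('pics/f4.png',np.clip(np.hstack(a)*1.6,0,255).astype(np.uint8)[:,:800])
E
```

```text
15.4 [-5.32066116  2.07904418  7.22696665] 55.271094464126776
[ 472.80444586 -346.01077567   56.04350556]
xyz [[0.0, 0.004, -0.032], [0.0, 0.004, -0.032], [0.0, 0.004, -0.031], [0.0, 0.004, -0.032], [0.0, 0.003, -0.032]]
rot [[0.0, 0.0, 0.0], [0.0, 0.0, 0.0], [0.0, 0.0, 0.0], [0.0, 0.0, 0.0], [0.0, 0.0, 0.0]]
```

View pics/f4.png

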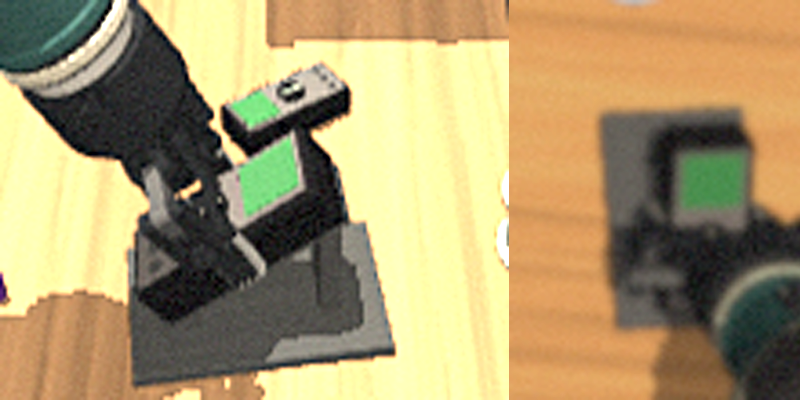

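Emit:
play_rows --xyz '[[0, 0.001, -0.008], [0, 0.003, -0.024], [0, 0.004, -0.032], [0, 0.004, -0.032], [0, 0.004, -0.032], [0, 0.004, -0.032], [0, 0, 0], [0, 0, 0]]' --delta_rot '[[0, 0, 0], [0, 0, 0], [0, 0, 0], [0, 0, 0], [0, 0, 0], [0, 0, 0], [0, 0, 0], [0, 0, 0]]' --jaw '[0.6, 0.6, 0.6, 0.6, 0.6, 0.6, 0.6, 0.6]' --grip_force 60

```text
clock: 16.3
tool_pos: [449.9, -350.1, 88.9]
tool_rot: [-2.07, 1.79, -0.448]
wrist_force: [0.1, -1.1, -2.7]
grip_width: 55.4
```

```bash
cat > pic.py <<'E'
from h import *
import sys
def snap(tag,os,ss,ot,st,g=1.6):
    a=[]
    for n,o,sz in(('side',os,ss),('top',ot,st)):
        P=get_image(n);pickle.dump(P,open(n+tag+'.pkl','wb'))
        im=P['img'][o[1]:o[1]+sz[1],o[0]:o[0]+sz[0],::-1]
        a.append(cv2.resize(im,(int(sz[0]*400/sz[1]),400),interpolation=cv2.INTER_CUBIC))
    cv2.imwrite(f'pics/p{tag}.png',np.clip(np.hstack(a)*g,0,255).astype(np.uint8)[:,:800])
E
python3 - <<'E'
from pic import *
s=bot.read_state();print(s['clock'],s['wrist_force'],s['grip_width'],s['tool_pos'],s['qpos'].round(2))
snap('4',(220,200),(140,130),(385,190),(80,100))
E
```

```text
16.3 [ 0.06137325 -1.10986541 -2.66175779] 55.39949817917972 [ 449.8900706  -350.0750571    88.92716336] [ 1.45  0.63 -0.79  2.09  0.11  0.29 -0.69]
```

View pics/p4.png

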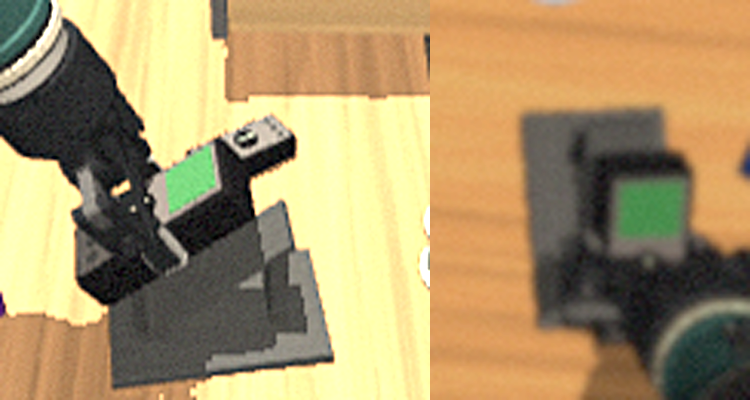

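```bash
cat > t4.py <<'E'
from fast import *
q0=bot.read_state()['qpos'];p0,r0,_=fkj(q0)
Rm=R.from_euler('z',.15)*R.from_euler('y',np.deg2rad(-35));unit=np.array([676.1,16.6]);yaw=-.032
def uw(x,y,z): return np.r_[R.from_euler('z',yaw).apply([x,y,0])[:2]+unit,z]
rel=Rm.inv()*R.from_matrix(r0)
dn=(R.from_euler('z',yaw)*rel); print(rel.as_matrix().round(3))
w=[(p0+Rm.apply([0,0,60]),r0),(np.array([500,-170,300.]),dn.as_matrix()),(uw(-112,38,200),dn.as_matrix()),(uw(-112,38,75),dn.as_matrix())]
ps,ns=path(p0,r0,w);Q,bad=follow(q0,ps);print(bad,ns,abs(np.diff(Q,axis=0)).max(0).round(2))
for i in np.cumsum(ns): print(Q[i-1].round(2))
p,r=p0,R.from_matrix(r0)
for (a,b),n in zip(w[:3],ns): p,r=plan(p,r,a,R.from_matrix(b),n)
E
python3 t4.py
```

```text
[[-0.004 -0.993 -0.121]
 [-1.     0.004 -0.002]
 [ 0.002  0.121 -0.993]]
0.008433482382601831 [3, 7, 7, 4] [0.14 0.11 0.06 0.09 0.04 0.15 0.16]
[ 1.63  0.55 -0.92  2.1   0.06  0.4  -0.63]
[ 0.81  0.35 -0.71  1.71  0.25  1.29 -1.57]
[ 0.38  0.55 -0.72  1.71  0.35  1.15 -2.06]
[ 0.32  0.7  -0.64  1.79  0.46  0.94 -2.14]
xyz [[0.0, 0.01, -0.079], [0.0, 0.009, -0.08], [0.001, 0.01, -0.079]]
rot [[0.0, 0.0, 0.0], [0.0, 0.0, 0.0], [0.0, 0.0, 0.0]]
xyz [[-0.098, -0.099, -0.052], [-0.099, -0.091, -0.061], [-0.102, -0.084, -0.07], [-0.103, -0.074, -0.076], [-0.105, -0.065, -0.084], [-0.106, -0.054, -0.089], [-0.106, -0.044, -0.093]]
rot [[-0.0139, 0.0008, 0.0041], [-0.0138, 0.0008, 0.0041], [-0.0139, 0.0009, 0.0041], [-0.0138, 0.0008, 0.0041], [-0.0139, 0.0008, 0.0041], [-0.0138, 0.0008, 0.0041], [-0.0139, 0.0009, 0.0041]]
xyz [[-0.132, -0.039, 0.052], [-0.132, -0.04, 0.053], [-0.131, -0.039, 0.052], [-0.132, -0.039, 0.053], [-0.132, -0.039, 0.052], [-0.132, -0.04, 0.052], [-0.131, -0.039, 0.053]]
rot [[0.0, -0.0, 0.0], [0.0, -0.0, 0.0], [0.0, -0.0, 0.0], [0.0, -0.0, 0.0], [0.0, -0.0, 0.0], [0.0, -0.0, 0.0], [0.0, -0.0, 0.0]]
```

Emit:
play_rows --xyz '[[0, 0.01, -0.08], [0, 0.01, -0.08], [0, 0.01, -0.08], [-0.098, -0.099, -0.052], [-0.099, -0.091, -0.061], [-0.102, -0.084, -0.07], [-0.103, -0.074, -0.076], [-0.105, -0.065, -0.084], [-0.106, -0.054, -0.089], [-0.106, -0.044, -0.093], [-0.132, -0.039, 0.052], [-0.132, -0.039, 0.052], [-0.132, -0.039, 0.052], [-0.132, -0.039, 0.052], [-0.132, -0.039, 0.052], [-0.132, -0.039, 0.052], [-0.132, -0.039, 0.052], [0, 0, 0], [0, 0, 0], [0, 0, 0]]' --delta_rot '[[0, 0, 0], [0, 0, 0], [0, 0, 0], [-0.0139, 0.0008, 0.0041], [-0.0139, 0.0008, 0.0041], [-0.0139, 0.0008, 0.0041], [-0.0139, 0.0008, 0.0041], [-0.0139, 0.0008, 0.0041], [-0.0139, 0.0008, 0.0041], [-0.0139, 0.0008, 0.0041], [0, 0, 0], [0, 0, 0], [0, 0, 0], [0, 0, 0], [0, 0, 0], [0, 0, 0], [0, 0, 0], [0, 0, 0], [0, 0, 0], [0, 0, 0]]' --jaw '[0.6, 0.6, 0.6, 0.6, 0.6, 0.6, 0.6, 0.6, 0.6, 0.6, 0.6, 0.6, 0.6, 0.6, 0.6, 0.6, 0.6, 0.6, 0.6, 0.6]'

```text
clock: 18.4
tool_pos: [564.5, 57.9, 201.1]
tool_rot: [2.118, -2.197, -0.133]
wrist_force: [-0.5, -0.6, -2.6]
grip_width: 55.1
```

```bash
python3 - <<'E'
from pic import *
s=bot.read_state();print(s['clock'],s['wrist_force'],s['grip_width'],s['tool_pos'],s['qpos'].round(2));print(cur()[1].as_matrix().round(3))
snap('5',(260,80),(140,150),(235,130),(115,110),1.4)
E
```

```text
18.4 [-0.51450766 -0.57408798 -2.5996243 ] 55.05212548090088 [564.52280778  57.92507303 201.08420256] [ 0.38  0.54 -0.72  1.71  0.34  1.15 -2.06]
[[-0.036 -0.992 -0.123]
 [-0.999  0.036  0.002]
 [ 0.002  0.123 -0.992]]
```

View pics/p5.png

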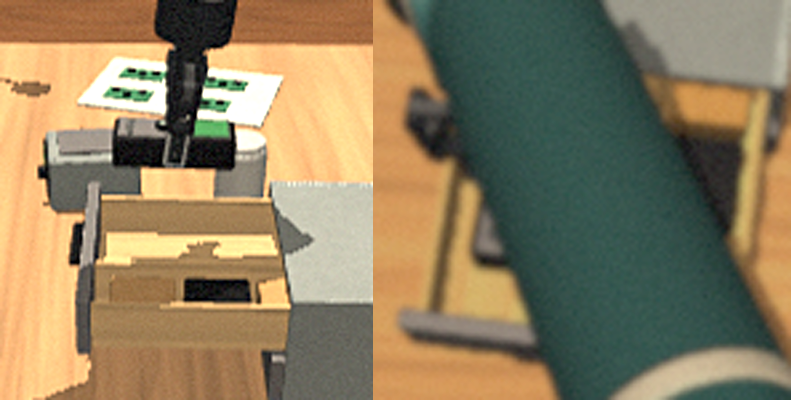

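```bash
cat > ov.py <<'E'
from h import *
def ov(tag,name,o,sz,s,boxes,g=1.4):
    P=load('side'+tag);im=P['img'][o[1]:o[1]+sz[1],o[0]:o[0]+sz[0],::-1]
    im=np.clip(cv2.resize(im,None,fx=s,fy=s,interpolation=cv2.INTER_CUBIC)*g,0,255).astype(np.uint8)
    for X,c in boxes: draw(im,proj(P,X),c,s,np.array(o))
    cv2.imwrite(f'pics/{name}.png',im)
unit=np.array([676.1,16.6,0]);Ru=R.from_euler('z',-.032)
rel=R.from_matrix([[-.004,-.993,-.121],[-1,.004,-.002],[.002,.121,-.993]])
E
python3 - <<'E'
from ov import *
p,r=cur();Rmm=r*rel.inv();print(Rmm.as_matrix().round(3))
c=p+Rmm.apply([0,0,15]);print('unit frame',Ru.inv().apply(c-unit))
ov('5','o5',(270,110),(110,110),5,[(Rmm.apply(box((0,0,0),(62,28,17)))+c,(0,255,255)),(Ru.apply(box((-64,38,92),(125,68,22)))+unit,(255,255,0))])
E
```

```text
[[ 0.999  0.033  0.001]
 [-0.033  0.999  0.   ]
 [-0.001 -0.     1.   ]]
unit frame [-112.66232632   37.20723279  216.45131641]
```

View pics/o5.png

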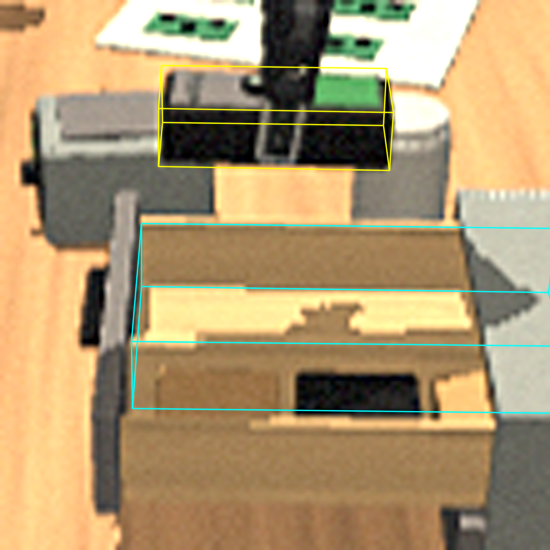

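Emit:
play_rows --xyz '[[0, -0.012, 0.096], [0, -0.012, 0.096], [0, -0.012, 0.096], [0, -0.012, 0.096], [0, -0.006, 0.048], [0, -0.006, 0.048], [0, 0, 0], [0, 0, 0], [0, 0, 0]]' --delta_rot '[[0, 0, 0], [0, 0, 0], [0, 0, 0], [0, 0, 0], [0, 0, 0], [0, 0, 0], [0, 0, 0], [0, 0, 0], [0, 0, 0]]' --jaw '[0.6, 0.6, 0.6, 0.6, 0.6, 0.6, 0.6, 0.6, 0.6]'

```text
clock: 19.4
tool_pos: [565.4, 58.7, 81.4]
tool_rot: [2.121, -2.197, -0.131]
wrist_force: [0.1, -1.1, -3.3]
grip_width: 55.2
```

```bash
python3 - <<'E'
from pic import *
from ov import *
s=bot.read_state();print(s['clock'],s['wrist_force'],s['grip_width'],s['tool_pos'],s['qpos'].round(2))
snap('6',(260,80),(140,150),(235,130),(115,110),1.4)
p,r=cur();Rmm=r*rel.inv()
c=p+Rmm.apply([0,0,15]);print('unit frame',Ru.inv().apply(c-unit))
ov('6','o6',(270,110),(110,110),5,[(Rmm.apply(box((0,0,0),(62,28,17)))+c,(0,255,255))])
E
```

```text
19.4 [ 0.07074785 -1.08410862 -3.31876198] 55.1727207656092 [565.41948311  58.69986867  81.40414419] [ 0.32  0.69 -0.65  1.79  0.45  0.95 -2.13]
unit frame [-112.16044891   38.45050177   96.2261886 ]
```

View pics/o6.png

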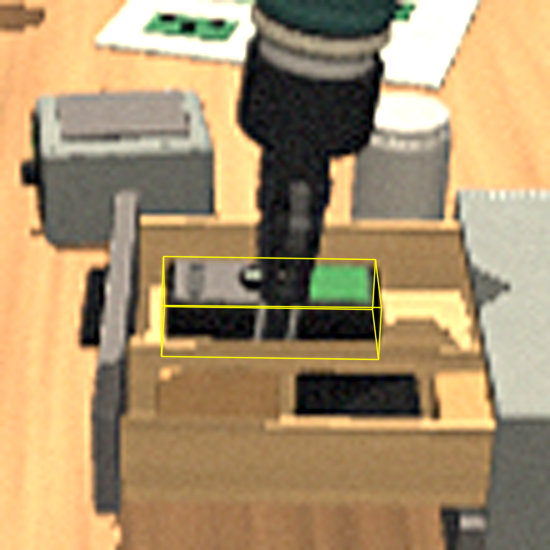

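Emit:
play_rows --xyz '[[0, -0.001, 0.008], [0, -0.001, 0.008], [0, -0.001, 0.008], [0, 0, 0], [0, 0, 0]]' --delta_rot '[[0, 0, 0], [0, 0, 0], [0, 0, 0], [0, 0, 0], [0, 0, 0]]' --jaw '[0.6, 0.6, 0.6, 0.6, 0.6]'

```text
clock: 20.0
tool_pos: [564.5, 58.6, 74.1]
tool_rot: [2.12, -2.196, -0.133]
wrist_force: [-0.5, -0.3, -2.5]
grip_width: 54.9
```

Emit:
play_rows --xyz '[[0, 0, 0.004], [0, 0, 0.004], [0, 0, 0]]' --delta_rot '[[0, 0, 0], [0, 0, 0], [0, 0, 0]]' --jaw '[0.6, 0.6, 0.6]'

```text
clock: 20.3
tool_pos: [564.8, 58.6, 72.8]
tool_rot: [2.12, -2.197, -0.132]
wrist_force: [-0.9, -1.3, 2.2]
grip_width: 54.9
```

Emit:
play_rows --xyz '[[0, 0, 0.003], [0, 0, 0], [0, 0, 0]]' --delta_rot '[[0, 0, 0], [0, 0, 0], [0, 0, 0]]' --jaw '[0.6, 0.6, 0.6]' --grip_force 20

```text
clock: 20.6
tool_pos: [565.3, 58.5, 72.7]
tool_rot: [2.121, -2.197, -0.131]
wrist_force: [-0.8, -1.0, 5.7]
grip_width: 55.1
```

Emit:
play_rows --xyz '[[0, 0, 0], [0, 0, 0], [0, 0, 0], [0, 0, 0], [0, 0, 0], [0, 0, 0]]' --delta_rot '[[0, 0, 0], [0, 0, 0], [0, 0, 0], [0, 0, 0], [0, 0, 0], [0, 0, 0]]' --jaw '[0.35, 0.3, 0.25, 0.15, 0.15, 0.15]'

```text
clock: 21.2
tool_pos: [564.1, 58.6, 71.4]
tool_rot: [2.12, -2.196, -0.134]
wrist_force: [0.1, 0.3, 0.1]
grip_width: 72.4
```

```bash
python3 - <<'E'
from pic import *
from ov import *
s=bot.read_state();print(s['clock'],s['wrist_force'],s['grip_width'],s['tool_pos'])
snap('7',(260,80),(140,150),(235,130),(115,110),1.4)
p,r=cur();Rmm=r*rel.inv()
c=p+Rmm.apply([0,0,15])
ov('7','o7',(270,110),(110,110),5,[(Rmm.apply(box((0,0,0),(62,28,17)))+c,(0,255,255))])
E
```

```text
21.2 [0.12602853 0.31013069 0.0725101 ] 72.41343573359175 [564.133658    58.56036139  71.35390944]
```

View pics/o7.png

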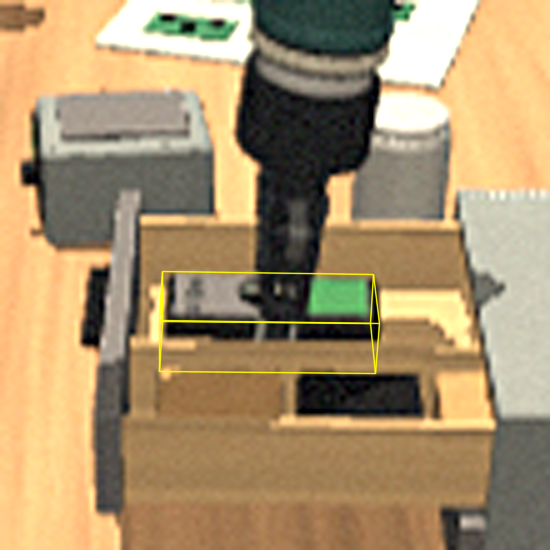

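Emit:
play_rows --xyz '[[0, 0.002, -0.02], [0, 0.005, -0.04], [0, 0.01, -0.08], [0, 0.015, -0.12], [0, 0.015, -0.12], [0, 0.015, -0.12], [0, 0.015, -0.12], [0, 0.015, -0.12], [0, 0, 0], [0, 0, 0]]' --delta_rot '[[0, 0, 0], [0, 0, 0], [0, 0, 0], [0, 0, 0], [0, 0, 0], [0, 0, 0], [0, 0, 0], [0, 0, 0], [0, 0, 0], [0, 0, 0]]' --jaw '[0.15, 0.15, 0.15, 0.15, 0.15, 0.15, 0.15, 0.15, 0.5, 1]'

```text
clock: 22.3
tool_pos: [564.3, 58.9, 259.0]
tool_rot: [2.12, -2.197, -0.131]
wrist_force: [-1.1, 0.4, 0.4]
grip_width: 45.0
```

```bash
python3 - <<'E'
from pic import *
from fast import *
s=bot.read_state();print(s['clock'],s['wrist_force'],s['grip_width'],s['tool_pos'])
snap('8',(260,80),(140,150),(235,130),(115,110),1.4)
q0=s['qpos'];p0,r0,_=fkj(q0);unit=np.array([676.1,16.6]);yaw=-.032
def uw(x,y,z): return np.r_[R.from_euler('z',yaw).apply([x,y,0])[:2]+unit,z]
dn=down(yaw,-1).as_matrix()
w=[(uw(-255,0,230),dn),(uw(-255,0,104),dn),(uw(-37,0,104),dn)]
ps,ns=path(p0,r0,w);Q,bad=follow(q0,ps);print(bad,ns)
for i in np.cumsum(ns): print(Q[i-1].round(2))
p,r=p0,R.from_matrix(r0)
for (a,b),n in zip(w,ns): p,r=plan(p,r,a,R.from_matrix(b),n)
E
```

```text
22.3 [-1.06118657  0.3668754   0.38458276] 45.00255913101373 [564.27756905  58.93198225 259.0458308 ]
0.0 [4, 4, 6]
[ 0.65  0.17 -0.84  2.09  0.15  0.95 -1.88]
[ 0.49  0.4  -0.72  2.2   0.42  0.68 -2.13]
[ 0.36  0.7  -0.63  1.69  0.49  0.92 -2.06]
xyz [[0.039, 0.137, 0.046], [0.039, 0.139, 0.042], [0.039, 0.14, 0.037], [0.039, 0.14, 0.034]]
rot [[0.0048, -0.0001, -0.0001], [0.0048, -0.0001, -0.0002], [0.0048, -0.0, -0.0001], [0.0048, -0.0001, -0.0001]]
xyz [[-0.0, 0.0, 0.126], [-0.0, 0.0, 0.126], [-0.0, 0.0, 0.126], [-0.0, 0.0, 0.126]]
rot [[0.0, -0.0, -0.0], [0.0, -0.0, -0.0], [0.0, -0.0, -0.0], [0.0, -0.0, -0.0]]
xyz [[-0.0, -0.145, -0.0], [-0.0, -0.146, -0.0], [-0.0, -0.145, -0.0], [-0.0, -0.145, -0.0], [-0.0, -0.145, -0.0], [-0.0, -0.146, -0.0]]
rot [[0.0, -0.0, -0.0], [0.0, -0.0, -0.0], [0.0, -0.0, -0.0], [0.0, -0.0, -0.0], [0.0, -0.0, -0.0], [0.0, -0.0, -0.0]]
```

View pics/p8.png

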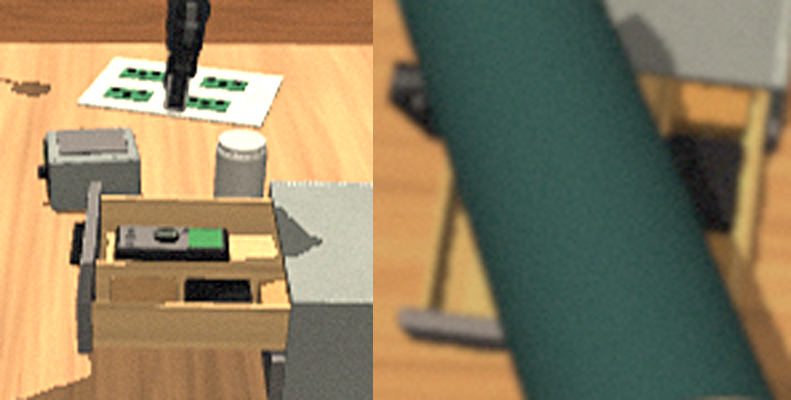

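The meter (side crop, around (172,243)) lies flat and face up in the bay and is released. Next I'll shut the drawer.

Emit:
play_rows --xyz '[[0.039, 0.137, 0.046], [0.039, 0.139, 0.042], [0.039, 0.14, 0.037], [0.039, 0.14, 0.034], [0, 0, 0], [0, 0, 0.126], [0, 0, 0.126], [0, 0, 0.126], [0, 0, 0.126], [0, 0, 0], [0, 0, 0]]' --delta_rot '[[0.0048, -0.0001, -0.0001], [0.0048, -0.0001, -0.0001], [0.0048, -0.0001, -0.0001], [0.0048, -0.0001, -0.0001], [0, 0, 0], [0, 0, 0], [0, 0, 0], [0, 0, 0], [0, 0, 0], [0, 0, 0], [0, 0, 0]]' --jaw '[1, 1, 1, 1, 1, 1, 1, 1, 1, 1, 1]'

```text
clock: 23.5
tool_pos: [420.7, 25.5, 103.0]
tool_rot: [2.184, -2.256, -0.007]
wrist_force: [0.7, -0.7, 0.2]
grip_width: 0.0
```

```bash
python3 - <<'E'
from pic import *
from ov import *
s=bot.read_state();print(s['clock'],s['wrist_force'],s['grip_width'],s['tool_pos'],s['qpos'].round(2));p,r=cur();print(r.as_matrix().round(3),Ru.inv().apply(p-unit))
snap('9',(250,80),(140,150),(215,110),(140,140),1.4)
E
```

```text
23.5 [ 0.67412364 -0.68358069  0.19509998] 0.03272820919028951 [420.70526325  25.49248556 102.95589248] [ 0.49  0.4  -0.72  2.2   0.42  0.68 -2.13]
[[-0.032 -0.999 -0.004]
 [-0.999  0.032  0.002]
 [-0.002  0.004 -1.   ]] [-255.54849678    0.71669615  102.95589248]
```

View pics/p9.png

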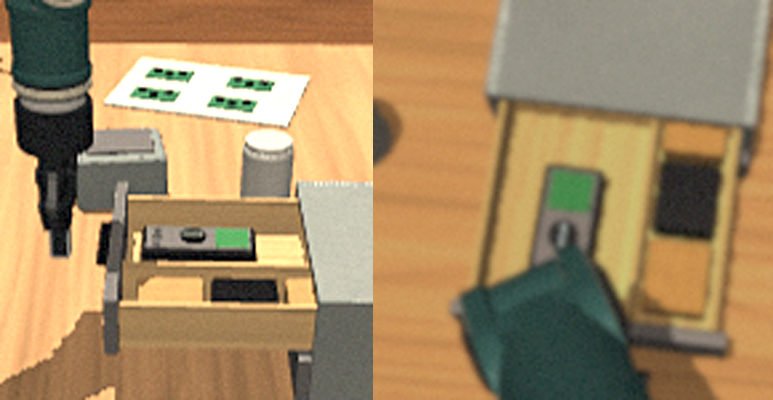

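Emit:
play_rows --xyz '[[0, -0.04, 0], [0, -0.03, 0], [0, -0.02, 0], [0, -0.02, 0], [0, -0.02, 0], [0, -0.02, 0], [0, -0.03, 0], [0, -0.04, 0], [0, -0.04, 0], [0, -0.04, 0], [0, -0.04, 0], [0, -0.04, 0], [0, -0.04, 0], [0, -0.04, 0], [0, -0.04, 0], [0, -0.04, 0], [0, -0.04, 0], [0, -0.04, 0], [0, -0.03, 0], [0, -0.02, 0]]' --delta_rot '[[0, 0, 0], [0, 0, 0], [0, 0, 0], [0, 0, 0], [0, 0, 0], [0, 0, 0], [0, 0, 0], [0, 0, 0], [0, 0, 0], [0, 0, 0], [0, 0, 0], [0, 0, 0], [0, 0, 0], [0, 0, 0], [0, 0, 0], [0, 0, 0], [0, 0, 0], [0, 0, 0], [0, 0, 0], [0, 0, 0]]' --jaw '[1, 1, 1, 1, 1, 1, 1, 1, 1, 1, 1, 1, 1, 1, 1, 1, 1, 1, 1, 1]'

```text
clock: 25.6
tool_pos: [589.2, 19.6, 102.8]
tool_rot: [2.184, -2.258, -0.003]
wrist_force: [-1.2, 0.0, 0.9]
grip_width: 0.1
```

```bash
python3 - <<'E'
from pic import *
from ov import *
s=bot.read_state();print(s['clock'],s['wrist_force'],s['tool_pos']);p,r=cur();print(Ru.inv().apply(p-unit))
snap('10',(250,80),(140,150),(215,110),(140,140),1.4)
E
```

```text
25.6 [-1.22682405  0.00562864  0.91474407] [589.16616466  19.57592742 102.80679491]
[-86.98454244   0.1929959  102.80679491]
```

View pics/p10.png

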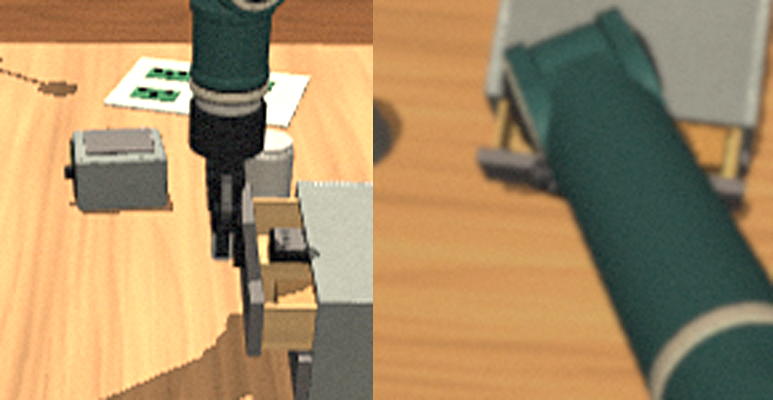

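Emit:
play_rows --xyz '[[0, -0.02, 0], [0, -0.02, 0], [0, -0.03, 0], [0, -0.03, 0], [0, -0.03, 0], [0, -0.02, 0], [0, -0.01, 0], [0, 0, 0]]' --delta_rot '[[0, 0, 0], [0, 0, 0], [0, 0, 0], [0, 0, 0], [0, 0, 0], [0, 0, 0], [0, 0, 0], [0, 0, 0]]' --jaw '[1, 1, 1, 1, 1, 1, 1, 1]'

```text
clock: 26.5
tool_pos: [628.9, 17.7, 102.7]
tool_rot: [2.184, -2.258, -0.002]
wrist_force: [-0.5, 0.4, 0.0]
grip_width: -0.3
```

Emit:
play_rows --xyz '[[0, -0.008, 0], [0, -0.008, 0], [0, 0, 0]]' --delta_rot '[[0, 0, 0], [0, 0, 0], [0, 0, 0]]' --jaw '[1, 1, 1]'

```text
clock: 26.8
tool_pos: [632.5, 17.6, 102.7]
tool_rot: [2.184, -2.257, -0.003]
wrist_force: [0.1, 0.0, 0.1]
grip_width: -0.0
```

Emit:
play_rows --xyz '[[0, -0.008, 0], [0, -0.008, 0], [0, 0, 0]]' --delta_rot '[[0, 0, 0], [0, 0, 0], [0, 0, 0]]' --jaw '[1, 1, 1]'

```text
clock: 27.1
tool_pos: [636.7, 17.7, 102.7]
tool_rot: [2.184, -2.258, -0.003]
wrist_force: [0.4, 0.5, -0.2]
grip_width: 0.1
```

Emit:
play_rows --xyz '[[0, -0.008, 0], [0, -0.008, 0], [0, 0, 0]]' --delta_rot '[[0, 0, 0], [0, 0, 0], [0, 0, 0]]' --jaw '[1, 1, 1]'

```text
clock: 27.4
tool_pos: [640.0, 17.6, 102.5]
tool_rot: [2.183, -2.256, -0.004]
wrist_force: [-3.1, -0.4, 1.5]
grip_width: 0.0
```

```bash
python3 - <<'E'
from pic import *
from ov import *
s=bot.read_state();print(s['clock'],s['wrist_force'],s['tool_pos']);p,r=cur();print(Ru.inv().apply(p-unit))
snap('11',(270,100),(120,120),(215,110),(140,140),1.4)
E
```

```text
27.4 [-3.11765218 -0.44021448  1.52763792] [640.00711634  17.64134128 102.53691959]
[-36.10772291  -0.11396701 102.53691959]
```

View pics/p11.png

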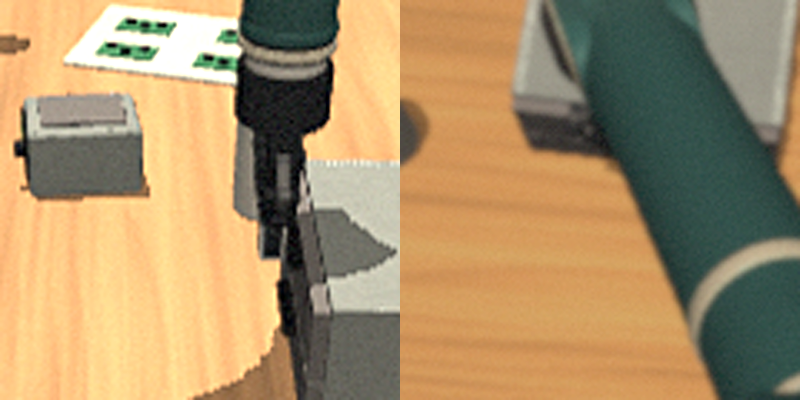

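Nearly shut. I'll push until the force shows a hard stop.

Emit:
play_rows --xyz '[[0, -0.008, 0], [0, -0.004, 0], [0, 0, 0]]' --delta_rot '[[0, 0, 0], [0, 0, 0], [0, 0, 0]]' --jaw '[1, 1, 1]'

```text
clock: 27.8
tool_pos: [640.0, 17.6, 102.4]
tool_rot: [2.18, -2.252, -0.01]
wrist_force: [-11.0, -0.7, 8.7]
grip_width: -0.4
```

Emit:
play_rows --xyz '[[0, -0.008, 0], [0, -0.004, 0], [0, 0, 0]]' --delta_rot '[[0, 0, 0], [0, 0, 0], [0, 0, 0]]' --jaw '[1, 1, 1]'

```text
clock: 28.1
tool_pos: [640.0, 17.6, 102.2]
tool_rot: [2.177, -2.248, -0.015]
wrist_force: [-21.2, -0.8, 14.1]
grip_width: -0.0
```

Emit:
play_rows --xyz '[[0, 0.03, 0], [0, 0.06, 0], [0, 0.1, 0], [0, 0.1, 0], [0, 0.1, 0], [0, 0, -0.15], [0, 0, -0.15], [0, 0, -0.15], [0, 0, -0.15], [0.1, 0, 0], [0.15, 0, 0], [0.15, 0, 0], [0.15, 0, 0], [0.15, 0, 0], [0.15, 0, 0], [0, 0, 0], [0, 0, 0]]' --delta_rot '[[0, 0, 0], [0, 0, 0], [0, 0, 0], [0, 0, 0], [0, 0, 0], [0, 0, 0], [0, 0, 0], [0, 0, 0], [0, 0, 0], [0, 0, 0], [0, 0, 0], [0, 0, 0], [0, 0, 0], [0, 0, 0], [0, 0, 0], [0, 0, 0], [0, 0, 0]]' --jaw '[1, 1, 1, 1, 1, 1, 1, 1, 1, 1, 1, 1, 1, 1, 1, 1, 1]'

```text
clock: 29.8
tool_pos: [542.5, -192.7, 252.7]
tool_rot: [-2.182, 2.26, 0.002]
wrist_force: [0.2, -0.0, 0.6]
grip_width: -0.1
```

```bash
python3 - <<'E'
from pic import *
s=bot.read_state();print(s['clock'],s['wrist_force'],s['tool_pos'],s['qpos'].round(2))
snap('12',(280,110),(120,120),(225,110),(140,140),1.4)
for n in('side','top'): cv2.imwrite(f'pics/{n}_end.png',load(n+'12')['img'][:,:,::-1])
S=load('side12');
unit=np.array([676.1,16.6,0]);Ru=R.from_euler('z',-.032)
print('panel top outer corner predicted if shut',proj(S,Ru.apply([[-14,123,127],[-14,-123,127],[-14,-123,62]])+unit).round(1))
E
```

```text
29.8 [ 0.22056901 -0.02258158  0.61428028] [ 542.45194274 -192.73125306  252.69775502] [ 0.83  0.42 -0.7   1.73  0.3   1.1  -1.58]
panel top outer corner predicted if shut [[355.7 148.4]
 [363.8 193.4]
 [361.8 214.2]]
```

View pics/p12.png

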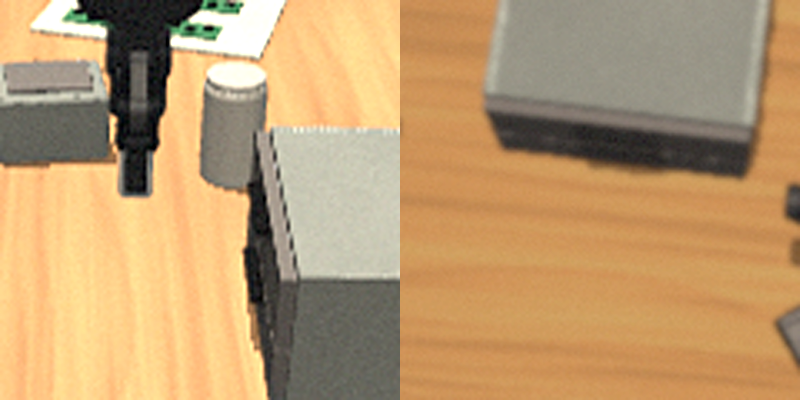

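View pics/top_end.png

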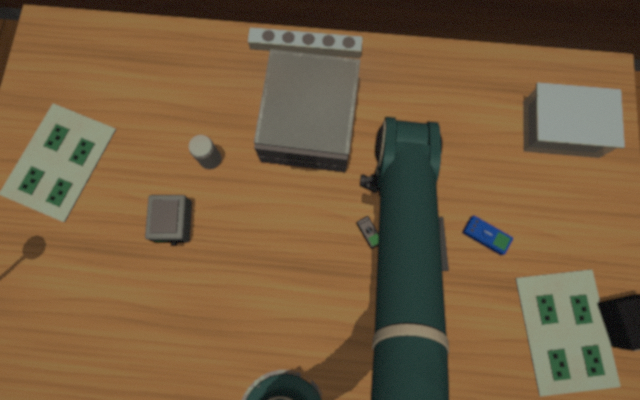

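The drawer front sits flush: its near top corner is seen within about 1 px of where it should be when shut. The station, can and reel weren't touched.

```bash
python3 -c "
from plant import bot
print(bot.job_done())"
```

```text
the job is handed in; nothing more can be done
None
```

I put the black meter away in the drawer's empty compartment, shut the drawer and handed the job in at about 30 s of the 64 s allowed. No verdict was reported.

**What I did:** I took the large black meter off its stand square to the slope and laid it flat and face up in the compartment. I released it there with the drawer still open. Then I pushed the drawer in by its pull until it hit the stop.

**Last checks:**
- **Meter:** the last pictures before closing showed it flat, face up and released on the compartment floor. The shut drawer hides it now, so I could not check it again.
- **Drawer:** it stopped hard at a steady position, with the push force rising to about 21 N. Its front sits flush with the unit, with the panel corner about 1 px from where I calculated it for shut.
- **Soldering station, can and reel:** in the last full top picture the station and can are where they started. The arm hides the reel in that picture, but no move came near it.
- **Arm:** its last position is clear of everything, with the wrist force near 0.

**What went wrong on the way:** on the first approach to the stand, joint 5 reached its limit and the tool ended about 35 mm off. I worked out the arm's geometry from its own readings and took a roundabout path to a better arm posture. I also gripped the meter with the tool about 7° off square to its face.

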